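# Lay out the cleaner's service parts on their outline pads

### The arm

A 7-joint arm with a two-finger parallel gripper is mounted at the origin on a cart in front of the work surface, level with it; the furniture and walls round the work are solid. World frame = base frame: x ahead of the robot, y to its left, z up, the work surface at z = 0. Lengths are in m, angles in degrees, forces in N, time in s.
With the tool pointing down it reaches from about 0.425 to 0.925 m from the base axis. Payload 6.8 kg.
Tool frame: the origin (TCP) lies on the centre line of the jaws, within the pads' length; the fingertips stand 22 mm ahead of it and the grasp point (between the pads) lies 3 mm ahead of it; y points along the fingers, x is the direction in which the jaws open and shut, and the axes are right-handed (so a half turn about y gives the same grasp; the last joint's range is limited). The gripper opens to 88 mm and grips with 3 to 60 N. Pads are 20 mm wide; open, the fingers measure 115 mm over their backs; the gripper's body (75 mm by 178 mm) begins 61 mm behind the grasp point.
Start: joints at [59.009, 27.33, 1.283, 89.118, -0.659, 63.558, -4.761], TCP at [0.283, -0.613, 0.245] pointing down, gripper open.
Joint ranges: [-169.35, 169.35], [-19.33, 120.38], [-80.79, 83.38], [13.8, 139.57], [-78.32, 258.32], [9.67, 109.79], [-169.56, 169.56]. Speed limits (degrees/s): [136.94, 136.94, 180, 180, 180, 180, 180].

### API

Orientations are given as a 3x3 rotation matrix whose columns are the frame's x, y, z axes.
In Python, from workcell import r gives the robot as it stands. The module is installed in compiled form; this text tells all that it offers.
- The arm moves only by the tool arm_command, never from a script. Its argument "series" is a list of rows, each an object with "delta_pos": the shift along the tool's x, y, z in m, a list of three; "twist": the turn, a rotation vector about the tool's x, y, z in rad, a list of three. In form: [{"delta_pos": [tx, ty, tz], "twist": [ax, ay, az]}, ...]. A call has 1 to 5 rows; each row is the pose to reach, as a shift and turn from the pose measured when the call began, along the tool's axes at that moment; what a row does not reach only later rows make up. A row lasts 1/8 s, in which the tool goes at most 62.5 mm and 10.7 degrees, less where a joint would pass 70% of its speed; a pose out of reach is approached as far as the arm can. A call with a gripper value outside its range is refused whole. "grip" is the opening, from 0 (shut) to 1 (fully open), set as the call begins (left out, the last holds). The fingers move at their own pace and stop on an object; "grip_force" is the grip in N (left out, the last holds). Time passes only in rows, so rows that repeat a pose let the fingers close. It gives the time, the measured TCP pose, the force and the opening at its end, in the units of the state.
- r.state(): the state, without advancing time (a new reading comes with each control period).
- r.read_camera(name): name is "side" or "top"; returns a dict with "frame" (420x560x3 uint8, red, green, blue), "mtx" (3x3 intrinsics, pixels), "k1" (the pictures are not rectified: a ray, as slopes to the right and down, at radius r is drawn at 1 + k1 r^2 times it, then the intrinsics apply), "view" (4x4, takes a point from world to camera coordinates). Camera axes: x right, y up, looking along -z (the intrinsics and any distortion apply to the point x, -y, -z); pixel columns grow to the right and rows downward; lengths in m; the calibration is good to about 2 mm. A picture is of the moment at which its call begins. There is no depth.
- r.sign_off(): hands the job in, once; it reports no verdict.
The state is a dict: "t": time; "joint_positions": joint angles; "joint_vel": joint speeds; "effort": joint torques, N m; "eef_pos": TCP position; "orientation": TCP orientation; "force": force on the tool from outside, world axes, zero at the start; "torque": the same for the moment, N m; "opening": finger opening in m.
Only numpy, scipy, OpenCV 4.12 (cv2) and the standard library are available. Lean on these libraries where they do the work, as an engineer would, in place of code of your own. Each camera call takes 0.05 s, during which the arm holds its last target.

### The job

Lay out the service kit: put the rubber roller, the ball bearing, the white terminal block and the grey clip each on the black pad that shows its own outline, so that it covers the outline and lies along it - the roller standing on its end, the clip's boss over the marked circle. Let go of everything at the end.

Things in the scene. Friction and masses are not known exactly. Their poses are not given: they have to be found in the camera images.
- roller: Spare roller: dark grey rubber cylinder standing on its flat end, 39 mm diameter, 42 mm tall. Origin at the centre of its underside, z up along its axis. About 50 g. Parts and pads lie among fixed black cradle blocks (66 mm high, corner lips to 118 mm) and low bystanders (at most 53 mm): keep the gripper body clear.
- bearing: Ball bearing: light steel ring lying flat, 32 mm outside diameter, 10 mm high, solid to the touch in the middle. Origin at the centre of its underside, z up. About 30 g. (The black end cap, 36 mm across and 16 mm high, is another thing and has no pad.)
- terminal: White terminal block with a row of five brass-topped terminals, lying flat: 18 mm (its x) x 50 mm (its y), 19 mm high to the tops of the terminals, 17 mm solid height. Its two ends are alike. Origin at the centre of its underside, z up. About 20 g.
- clip: Grey moulded clip lying flat on the main bench (other clips on the side table to the left are stock, fixed there): 30 mm wide (its x) x 94 mm long (its y), 18 mm high. The end at -y is its broad head, with a round raised boss 24 mm across, centred 30 mm from the origin and rising to 24 mm. Grip it across its width at the middle. Origin at the centre of its underside, z up. About 20 g.
- clip_head (a point): Centre of the top of the clip's round boss: 30 mm along -y and 24 mm above the clip's origin.
- pad_disc: The roller's pad. Fixed flat black rubber plate, 70 (x) x 110 (y) x 6 mm high, origin at the centre of its underside, z up, long side along its y. Inlaid flush at its centre is a plain white disc of 39 mm.
- pad_ring: The bearing's pad. Fixed flat black rubber plate, 70 (x) x 110 (y) x 6 mm high, origin at the centre of its underside, z up, long side along its y. Inlaid flush at its centre is a white ring, 32 mm outside and 17 mm inside.
- pad_bar: The terminal block's pad. Fixed flat black rubber plate, 70 (x) x 110 (y) x 6 mm high, origin at the centre of its underside, z up, long side along its y. Inlaid flush at its centre is a white rectangle, 18 mm (x) x 50 mm (y).
- pad_clip: The clip's pad. Fixed flat black rubber plate, 70 (x) x 110 (y) x 6 mm high, origin at the centre of its underside, z up, long side along its y. Inlaid flush is the white 94 mm outline of the clip, centred on the plate and lying along its y; its broad end, marked with a circle for the boss, is at -y (circle centre 30 mm from the plate's centre).
There are look-alikes about, which are no part of the job. Of the things shaped like the clip, the grey one is meant.

How it is judged (in metres and radians):
At the end, for the whole second after the job is handed in: Each part rests flat on the pad with its outline, centre within 10 mm of the outline's centre and upright (roller on its end); terminal block and clip within 0.26 rad of their outline's direction, the clip's boss at the circle's end; all released and still (horizontal distance between roller and pad_disc below 0.01 m and z of roller in the frame of pad_disc between 0.003 and 0.01 m and angle between each of roller, bearing, terminal, clip's own z axis and vertical below 0.15 rad and linear speed of each of roller, bearing, terminal, clip below 0.02 m/s and horizontal distance between bearing and pad_ring below 0.01 m and z of bearing in the frame of pad_ring between 0.003 and 0.01 m and horizontal distance between terminal and pad_bar below 0.01 m and z of terminal in the frame of pad_bar between 0.003 and 0.01 m and horizontal distance between clip and pad_clip below 0.01 m and z of clip in the frame of pad_clip between 0.003 and 0.01 m and angle between the y axis of terminal and the y axis of pad_bar, either way round below 0.26 rad and angle between the y axis of clip and the y axis of pad_clip, either way round below 0.26 rad and y of clip_head in the frame of pad_clip below -0.015 m); the robot touches nothing.
It also fails if it takes over 106 s, if anything falls off the work surface, if the arm or the gripper's body presses on something with over 40 N, if the wrist force passes 120 N, or if a joint passes its speed limit or range.

## Working session

There is one attempt and no reset: what is moved stays moved. The work goes in short steps, Python scripts to look and compute and a tool call to move; the robot and the scene stay as the last step left them, time stands still between calls to the robot, and variables do not carry over. Pictures are saved under pics/ and viewed, and the job is handed in when it is done.

Besides the shell and the picture viewer there is one more tool, called as a command line: name --argument value ..., lists and objects as JSON in quotes. arm_command: Moves the arm, as the interface text tells. Its arguments: {"type":"object","properties":{"series":{"type":"array","items":{"type":"object","properties":{"delta_pos":{"type":"array","items":{"type":"number"}},"twist":{"type":"array","items":{"type":"number"}}}}},"grip":{"type":"number"},"grip_force":{"type":"number"}},"required":["series"]}

```bash
mkdir -p pics
python3 - <<'E'
from workcell import r
import cv2,numpy as np
s=r.state(); print({k:np.round(v,3).tolist() for k,v in s.items()})
for n in("top","side"):
    c=r.read_camera(n); cv2.imwrite(f"pics/{n}0.png",c["frame"][:,:,::-1]); print(n,c["mtx"],c["k1"],np.round(c["view"],4))
E
```

```text
{'t': 0.0, 'joint_positions': [59.008, 27.373, 1.28, 89.177, -0.659, 63.559, -4.763], 'joint_vel': [0.023, 0.077, 0.066, -0.05, -0.082, -0.059, 0.097], 'effort': [-0.0, -58.286, 1.534, -27.262, -0.054, 0.017, 0.0], 'eef_pos': [0.283, -0.612, 0.244], 'orientation': [[0.419, -0.001, 0.908], [-0.908, 0.002, 0.419], [-0.002, -1.0, -0.0]], 'force': [-0.021, 0.081, -0.059], 'torque': [-0.005, 0.047, 0.031], 'opening': 0.088}
top [[394.53149362   0.         278.15491909]
 [  0.         394.53149362 208.0491739 ]
 [  0.           0.           1.        ]] -0.11806092351958249 [[ 0.0197 -0.9998 -0.0081 -0.0402]
 [ 0.9836  0.018   0.1793 -0.5143]
 [-0.1791 -0.0115  0.9838 -1.027 ]
 [ 0.      0.      0.      1.    ]]
side [[455.05892645   0.         285.49623045]
 [  0.         455.05892645 208.62971068]
 [  0.           0.           1.        ]] 0.04791835634162846 [[-0.9972  0.0728 -0.0173  0.5059]
 [-0.0586 -0.6153  0.7861 -0.0313]
 [ 0.0466  0.7849  0.6179 -1.1968]
 [ 0.      0.      0.      1.    ]]
```

View pics/top0.png

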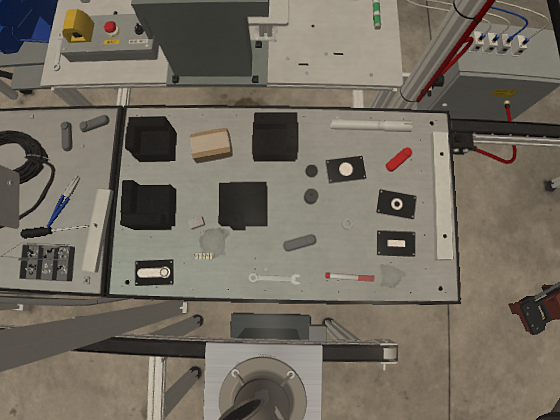

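View pics/side0.png

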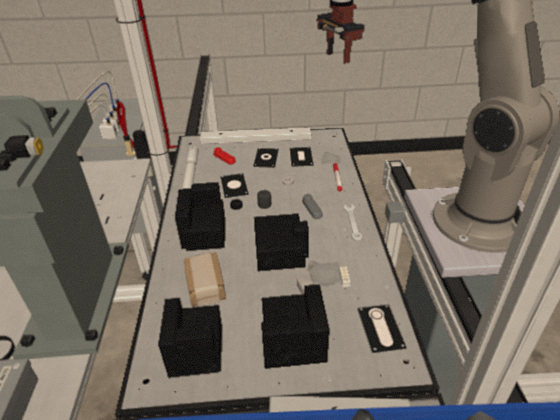

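```bash
cat > h.py <<'E'
import cv2,numpy as np
try:
    from workcell import r
except Exception: pass
def cam(n):
    c=r.read_camera(n); return c
def proj(c,P):
    P=np.atleast_2d(P).astype(float); V=np.array(c["view"]); q=P@V[:3,:3].T+V[:3,3]
    s=np.c_[q[:,0],-q[:,1]]/(-q[:,2:3]); s=s*(1+c["k1"]*(s**2).sum(1,keepdims=True))
    K=np.array(c["mtx"]); return s*[K[0,0],K[1,1]]+K[:2,2]
def unproj(c,uv,z):
    K=np.array(c["mtx"]);d=np.array([c["k1"],0,0,0,0.])
    s=cv2.undistortPoints(np.array(uv,float).reshape(-1,1,2),K,d).reshape(-1,2)
    V=np.array(c["view"]);R=V[:3,:3];o=-R.T@V[:3,3]
    dirs=np.c_[s[:,0],-s[:,1],-np.ones(len(s))]@R
    t=(z-o[2])/dirs[:,2]; return o+dirs*t[:,None]
def crop(img,u0,v0,u1,v1,f,name):
    a=img[v0:v1,u0:u1,::-1]; a=cv2.resize(a,None,fx=f,fy=f,interpolation=cv2.INTER_CUBIC); a=np.ascontiguousarray(a)
    for u in range((u0//20+1)*20,u1,20):
        cv2.line(a,((u-u0)*f,0),((u-u0)*f,6),(0,0,255),1); cv2.putText(a,str(u),((u-u0)*f-10,16),0,.35,(0,0,255),1)
    for v in range((v0//20+1)*20,v1,20):
        cv2.line(a,(0,(v-v0)*f),(6,(v-v0)*f),(0,0,255),1); cv2.putText(a,str(v),(8,(v-v0)*f+4),0,.35,(0,0,255),1)
    cv2.imwrite(name,a)
E
python3 - <<'E'
from h import *
t=cv2.imread("pics/top0.png")[:,:,::-1]
s=cv2.imread("pics/side0.png")[:,:,::-1]
crop(t,270,140,420,290,5,"pics/c1.png") if 0 else crop(t,270,145,420,295,4,"pics/c1.png")
crop(t,120,170,320,300,4,"pics/c2.png")
crop(s,215,130,355,240,5,"pics/c3.png")
E
```

```text
(no output)
```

View pics/c1.png

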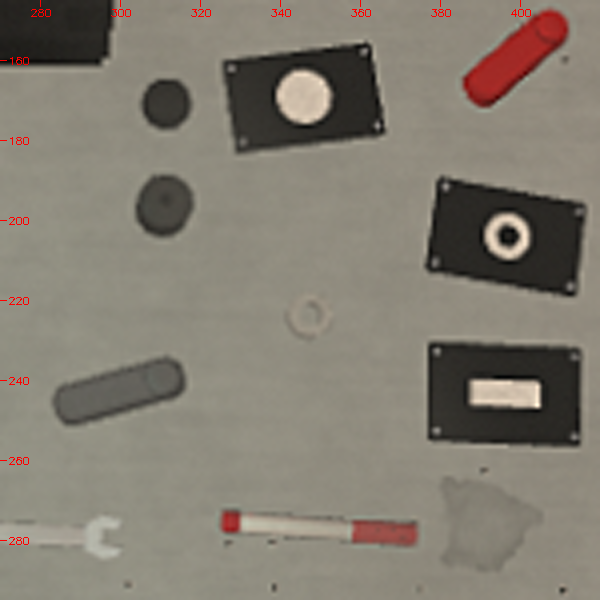

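View pics/c2.png

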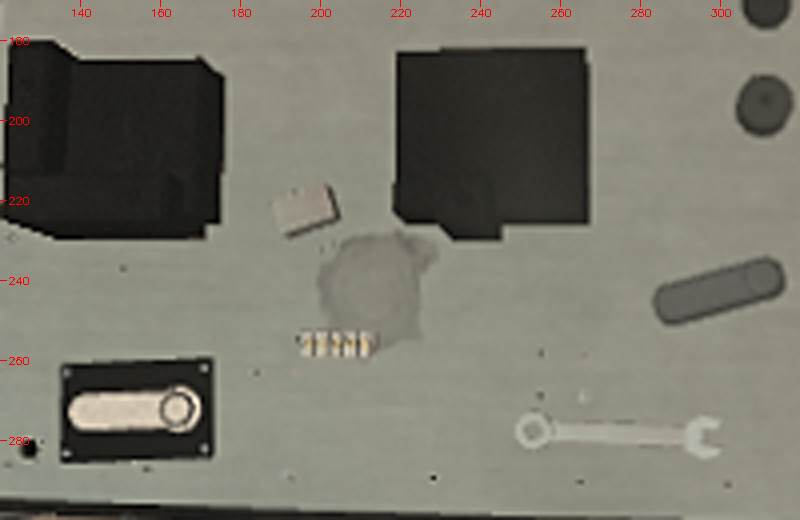

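View pics/c3.png

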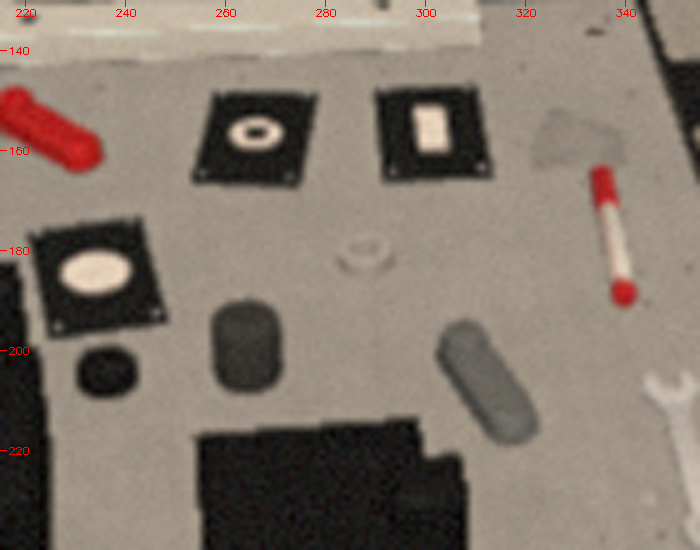

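```bash
cat > m.py <<'E'
from h import *
t=cam("top"); s=cam("side")
np.save("/tmp/t.npy",t,allow_pickle=True);np.save("/tmp/s.npy",s,allow_pickle=True)
def sh(n,c,uv,z):
    p=unproj(c,uv,z); print(n,np.round(p[:,:2]*1000,1).tolist())
# top: pixels crop-> /4 offset 270,145
f=lambda L:[(270+a/4,145+b/4) for a,b in L]
g=lambda L:[(120+a/4,170+b/4) for a,b in L]
k=lambda L:[(215+a/5,130+b/5) for a,b in L]
sh("pdisc",t,f([(304,97)]),.006); sh(" scr",t,f([(232,67),(365,51),(378,125),(243,142)]),.006)
sh("pring",t,f([(507,236)]),.006); sh(" scr",t,f([(446,186),(579,210),(567,287),(435,262)]),.006)
sh("pbar",t,f([(505,394)]),.006); sh(" scr",t,f([(437,351),(574,356),(575,437),(437,431)]),.006)
sh("pclip scr",t,g([(67,372),(205,368),(205,449),(67,453)]),.006); sh(" circ",t,g([(178,409)]),.006); sh(" ends",t,g([(68,412),(201,408)]),.006)
sh("roller top",t,f([(165,205)]),.042)
sh("bearing",t,f([(309,317)]),.010)
sh("clip boss",t,f([(163,376)]),.024); sh("clip far",t,f([(54,405),(185,372)]),.018)
sh("term ends",t,g([(300,345),(372,345)]),.018)
print("side")
sh("pdisc",s,k([(97,271)]),.006);sh("pring",s,k([(256,132)]),.006);sh("pbar",s,k([(433,128)]),.006)
sh("roller",s,k([(248,322)]),.042); sh("bearing",s,k([(366,251)]),.01)
sh("clip ends",s,k([(460,320),(520,445)]),.018)
E
python3 m.py
python3 - <<'E'
from h import *
t=cv2.imread("pics/top0.png")[:,:,::-1]
s=cv2.imread("pics/side0.png")[:,:,::-1]
crop(s,280,180,360,290,7,"pics/c4.png") 
crop(s,290,250,410,370,5,"pics/c5.png")
crop(t,275,180,335,260,8,"pics/c6.png")
E
```

```text
pdisc [[639.6, -223.4]]
 scr [[661.1, -171.4], [675.3, -268.6], [619.9, -276.7], [605.3, -179.0]]
pring [[540.2, -368.1]]
 scr [[575.9, -324.9], [560.2, -421.6], [504.1, -410.4], [520.4, -315.4]]
pbar [[427.3, -363.1]]
 scr [[456.9, -315.3], [454.8, -413.6], [397.7, -412.3], [400.8, -314.1]]
pclip scr [[358.0, 364.6], [363.7, 265.5], [307.8, 262.3], [301.7, 360.7]]
 circ [[334.8, 283.0]]
 ends [[330.1, 361.9], [336.0, 266.7]]
roller top [[550.3, -120.6]]
bearing [[479.0, -224.3]]
clip boss [[434.4, -121.1]]
clip far [[413.7, -46.8], [438.1, -136.7]]
term ends [[380.9, 196.5], [382.1, 146.4]]
side
pdisc [[641.5, -220.8]]
pring [[542.3, -366.0]]
pbar [[429.3, -359.5]]
roller [[555.1, -112.7]]
bearing [[483.1, -220.2]]
clip ends [[436.8, -135.9], [417.8, -23.8]]
```

View pics/c4.png

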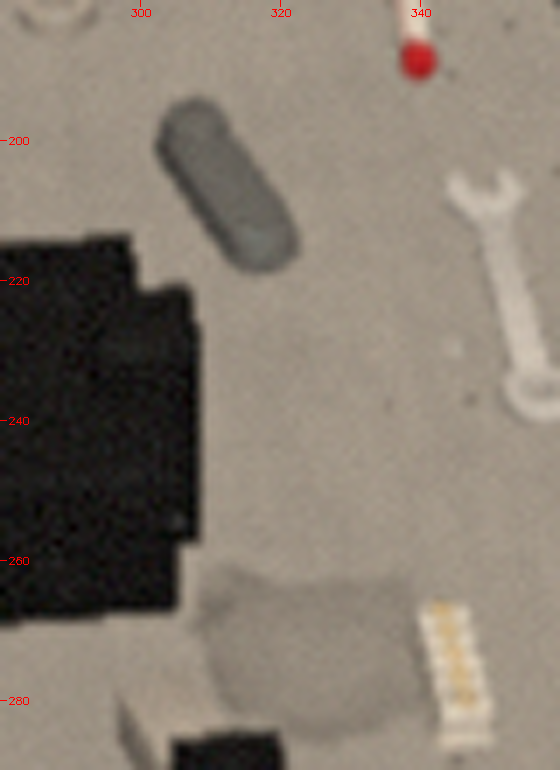

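View pics/c6.png

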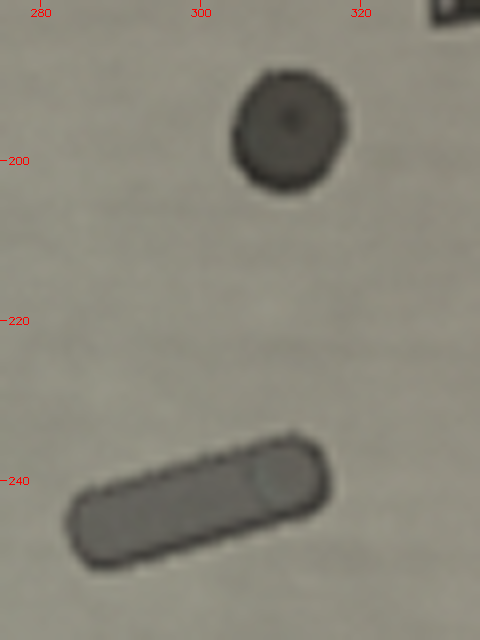

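View pics/c5.png

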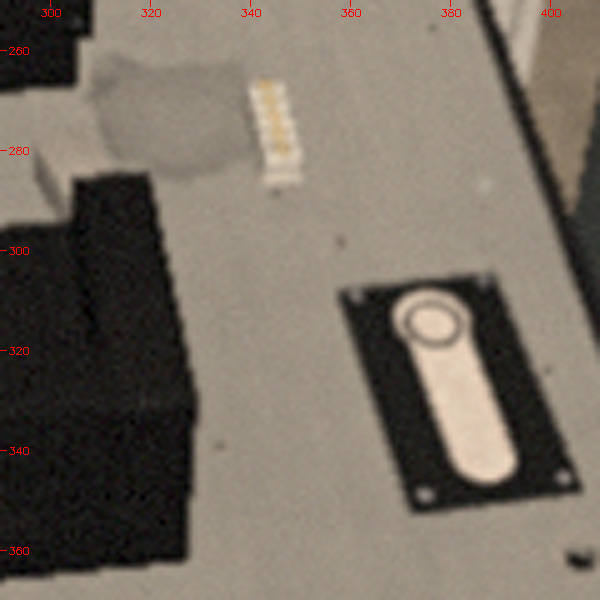

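The target pixels in the top view:
- **Roller:** (311,196), the taller dark grey cylinder. The cap at (311,171) is lower and blacker.
- **Bearing:** (347,224), the steel ring.
- **Terminal block:** (204,256), with brass tops.
- **Clip:** (300,242), the only grey clip on the bench, with its boss at the right (-y) end at (311,239). The red look-alike is at (399,159).

The pads are disc (346,169), ring (397,204), bar (396,243) and clip (154,272). The screw spacings and lengths (93–98 mm) match the given sizes.

```bash
cat > plan.py <<'E'
import sys
from h import *
from scipy.spatial.transform import Rotation as Ro
# args x y z yaw(deg of tool x) 
def plan(x,y,z,yaw):
    s=r.state();R=np.array(s["orientation"]);p=np.array(s["eef_pos"])
    a=np.radians(yaw); X=np.array([np.cos(a),np.sin(a),0]);Y=np.array([0,0,-1.]);T=np.c_[X,Y,np.cross(X,Y)]
    tw=Ro.from_matrix(R.T@T).as_rotvec(); d=R.T@(np.array([x,y,z])-p)
    print("t",round(s["t"],2),"pos",p.round(4),"yaw",round(np.degrees(np.arctan2(R[1,0],R[0,0])),1),"tilt",np.round(R[:,1],3),"open",round(s["opening"],4),"F",np.round(s["force"],1),"J",np.round(s["joint_positions"],0))
    print("delta",d.round(4).tolist(),"twist",tw.round(3).tolist(),"rows>=",round(np.linalg.norm(d)/.0625,1),round(np.degrees(np.linalg.norm(tw))/10.7,1))
if __name__=="__main__": plan(*map(float,sys.argv[1:]))
E
python3 - <<'E'
from h import *
t=np.load("/tmp/t.npy",allow_pickle=True).item();s=np.load("/tmp/s.npy",allow_pickle=True).item()
for n,c in(("top",t),("side",s)):
    V=c["view"];print(n,(-V[:3,:3].T@V[:3,3]).round(3))
print("term side", unproj(s,[(343.3,266.5),(346.6,286),(340,266),(346.5,266.5),(342.5,287)],.018).round(4)[:,:2].tolist())
print("block tops z.066", unproj(t,[(176,190),(174,224),(219,224),(267,182),(266,226),(297,158)],.066).round(3)[:,:2].tolist())
print("z.118", unproj(t,[(122,180),(133,180),(122,225),(245,226),(219,220)],.118).round(3)[:,:2].tolist())
print("roller dot",unproj(t,[(311.5,194.9)],.042).round(4))
# predicted silhouettes
for name,p in (("rollertop",[.553,-.119,.042]),("rollerbot",[.553,-.119,0])): print(name,proj(t,p),proj(s,p))
E
python3 plan.py .48 -.223 .12 0
```

```text
top [ 0.323 -0.043  1.102]
side [0.558 0.883 0.773]
term side [[0.3847, 0.1519], [0.3878, 0.2114], [0.392, 0.1496], [0.3774, 0.1525], [0.3973, 0.2135]]
block tops z.066 [[0.556, 0.248], [0.463, 0.248], [0.465, 0.126], [0.582, 0.001], [0.462, 0.001], [0.652, -0.079]]
z.118 [[0.569, 0.381], [0.57, 0.351], [0.45, 0.37], [0.454, 0.051], [0.468, 0.118]]
roller dot [[ 0.5541 -0.1213  0.042 ]]
rollertop [[310.68020941 195.28964509]] [[265.29872447 192.99075439]]
rollerbot [[309.60803975 198.3972023 ]] [[265.97646639 205.19548345]]
t 0.2 pos [ 0.2829 -0.6125  0.2441] yaw -65.2 tilt [-0.001  0.001 -1.   ] open 0.0877 F [-0.6 -0.9  0.2] J [59. 27.  1. 89. -1. 64. -5.]
delta [-0.2708, 0.1244, 0.3422] twist [-0.001, -1.138, -0.001] rows>= 7.3 6.1
```

```bash
python3 plan.py .481 -.222 .10 -30
```

```text
t 0.2 pos [ 0.2829 -0.6125  0.2441] yaw -65.2 tilt [-0.001  0.001 -1.   ] open 0.0877 F [-0.6 -0.9  0.2] J [59. 27.  1. 89. -1. 64. -5.]
delta [-0.2713, 0.1444, 0.3436] twist [-0.0, -0.614, -0.001] rows>= 7.4 3.3
```

arm_command --series '[{"delta_pos": [-0.271,0,0.344],"twist": [0,-0.614,0]},{"delta_pos": [-0.271,0,0.344],"twist": [0,-0.614,0]},{"delta_pos": [-0.271,0,0.344],"twist": [0,-0.614,0]},{"delta_pos": [-0.271,0,0.344],"twist": [0,-0.614,0]},{"delta_pos": [-0.271,0,0.344],"twist": [0,-0.614,0]}]' --grip 1 --grip_force 15

```text
t: 0.82
eef_pos: [0.4252, -0.3323, 0.2445]
orientation: [[0.866, -0.0, 0.5], [-0.5, 0.001, 0.866], [-0.001, -1.0, 0.0]]
force: [0.4, -1.0, 1.1]
opening: 0.0876
```

```bash
python3 plan.py .481 -.222 .08 -30
```

```text
t 0.82 pos [ 0.4252 -0.3323  0.2445] yaw -30.0 tilt [-0.     0.001 -1.   ] open 0.0876 F [ 0.4 -1.   1.1] J [ 42.  15. -13. 107.   4.  58.  -2.]
delta [-0.0068, 0.1646, 0.1234] twist [-0.0, -0.0, -0.001] rows>= 3.3 0.0
```

arm_command --series '[{"delta_pos": [-0.007,0.164,0.123],"twist": [0,0,0]},{"delta_pos": [-0.007,0.164,0.123],"twist": [0,0,0]},{"delta_pos": [-0.007,0.164,0.123],"twist": [0,0,0]},{"delta_pos": [-0.007,0.164,0.123],"twist": [0,0,0]},{"delta_pos": [-0.007,0.164,0.123],"twist": [0,0,0]}]'

```text
t: 1.45
eef_pos: [0.4805, -0.2221, 0.0803]
orientation: [[0.867, -0.002, 0.499], [-0.499, 0.001, 0.867], [-0.002, -1.0, 0.0]]
force: [-0.6, -0.4, 0.2]
opening: 0.0879
```

```bash
python3 plan.py .481 -.222 .0245 -30
python3 - <<'E'
from h import *
c=cam("top");crop(c["frame"],290,160,410,280,5,"pics/b1.png")
c=cam("side");crop(c["frame"],220,60,360,220,4,"pics/b2.png")
E
```

```text
t 1.45 pos [ 0.4805 -0.2221  0.0803] yaw -29.9 tilt [-0.002  0.001 -1.   ] open 0.0879 F [-0.6 -0.4  0.2] J [ 29.  27. -14. 116.  10.  38. -21.]
delta [0.0005, 0.0558, 0.0003] twist [-0.0, 0.001, -0.002] rows>= 0.9 0.0
```

View pics/b1.png

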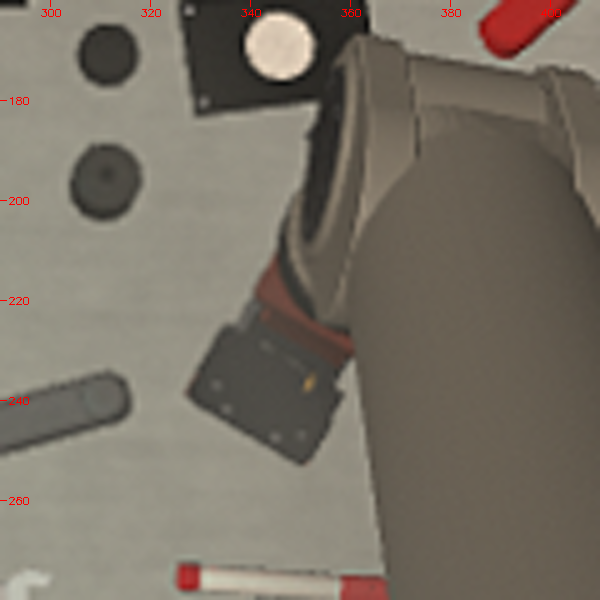

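View pics/b2.png

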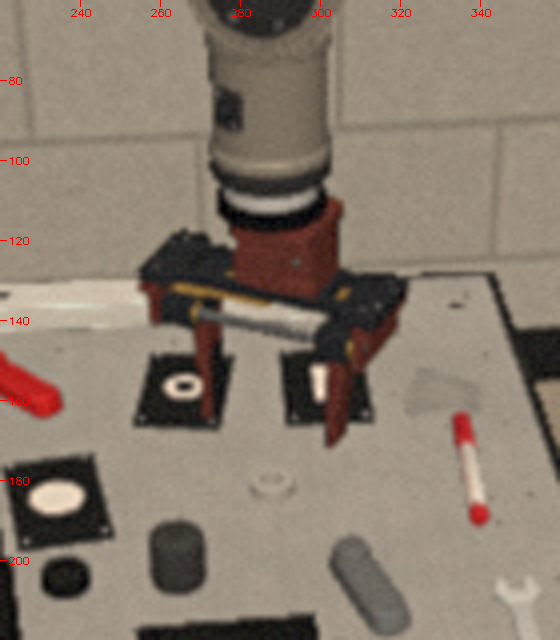

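arm_command --series '[{"delta_pos": [0,0.03,0],"twist": [0,0,0]},{"delta_pos": [0,0.056,0],"twist": [0,0,0]},{"delta_pos": [0,0.056,0],"twist": [0,0,0]},{"delta_pos": [0,0.056,0],"twist": [0,0,0]}]'

```text
t: 2.05
eef_pos: [0.4818, -0.2256, 0.0276]
orientation: [[0.864, 0.004, 0.503], [-0.503, -0.002, 0.864], [0.004, -1.0, -0.0]]
force: [0.2, -0.5, 0.1]
opening: 0.0883
```

arm_command --series '[{"delta_pos": [0,0,0],"twist": [0,0,0]},{"delta_pos": [0,0,0],"twist": [0,0,0]},{"delta_pos": [0,0,0],"twist": [0,0,0]},{"delta_pos": [0,0,0],"twist": [0,0,0]},{"delta_pos": [0,0,0],"twist": [0,0,0]}]' --grip 0 --grip_force 20

```text
t: 2.68
eef_pos: [0.4818, -0.2255, 0.0276]
orientation: [[0.864, 0.003, 0.503], [-0.503, -0.002, 0.864], [0.004, -1.0, -0.0]]
force: [0.2, -0.6, -0.9]
opening: 0.0412
```

```bash
python3 plan.py .481 -.222 .1 -30
python3 - <<'E'
from h import *
c=cam("side");crop(c["frame"],220,60,360,220,4,"pics/b3.png")
E
```

```text
t 2.67 pos [ 0.4818 -0.2255  0.0276] yaw -30.2 tilt [ 0.003 -0.002 -1.   ] open 0.0412 F [ 0.2 -0.6 -0.9] J [ 28.  32. -12. 117.  12.  32. -23.]
delta [-0.0022, -0.0725, 0.0026] twist [0.0, -0.003, 0.004] rows>= 1.2 0.0
```

View pics/b3.png

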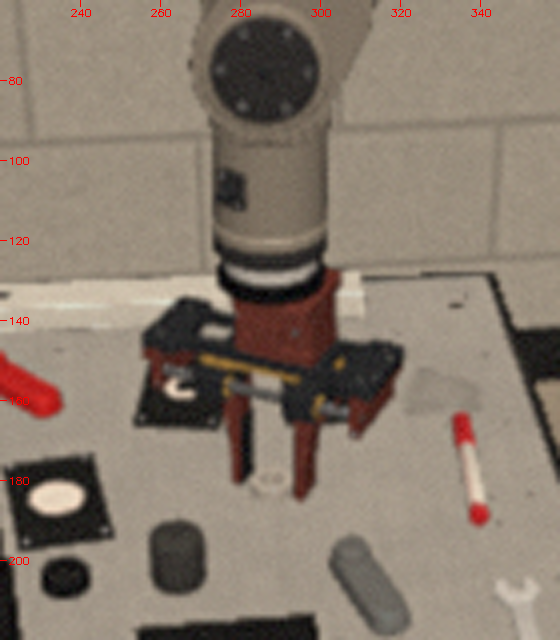

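arm_command --series '[{"delta_pos": [-0.002,0.0035,0.003],"twist": [0,0,0]},{"delta_pos": [-0.002,0.0035,0.003],"twist": [0,0,0]},{"delta_pos": [-0.002,0.0035,0.003],"twist": [0,0,0]},{"delta_pos": [-0.002,0.0035,0.003],"twist": [0,0,0]}]' --grip 0.38

```text
t: 3.22
eef_pos: [0.4816, -0.2219, 0.024]
orientation: [[0.864, 0.003, 0.503], [-0.503, -0.002, 0.864], [0.004, -1.0, -0.0]]
force: [0.7, -0.1, -0.0]
opening: 0.0334
```

arm_command --series '[{"delta_pos": [0,0,0],"twist": [0,0,0]},{"delta_pos": [0,0,0],"twist": [0,0,0]},{"delta_pos": [0,0,0],"twist": [0,0,0]}]' --grip 0

```text
t: 3.6
eef_pos: [0.4815, -0.222, 0.024]
orientation: [[0.864, 0.003, 0.503], [-0.503, -0.002, 0.864], [0.004, -1.0, -0.0]]
force: [-0.6, 1.0, -0.9]
opening: 0.0307
```

```bash
python3 plan.py .481 -.222 .1 -30
```

```text
t 3.6 pos [ 0.4815 -0.222   0.024 ] yaw -30.2 tilt [ 0.003 -0.002 -1.   ] open 0.0307 F [-0.6  1.  -0.9] J [ 28.  33. -12. 117.  13.  31. -24.]
delta [-0.0002, -0.076, -0.0003] twist [0.0, -0.003, 0.004] rows>= 1.2 0.0
```

arm_command --series '[{"delta_pos": [0,-0.04,0],"twist": [0,0,0]},{"delta_pos": [0,-0.08,0],"twist": [0,0,0]},{"delta_pos": [0,-0.08,0],"twist": [0,0,0]},{"delta_pos": [0,-0.08,0],"twist": [0,0,0]}]'

```text
t: 4.1
eef_pos: [0.4809, -0.2218, 0.1036]
orientation: [[0.864, 0.003, 0.503], [-0.503, -0.002, 0.864], [0.003, -1.0, -0.0]]
force: [-0.2, 0.2, -0.5]
opening: 0.0306
```

```bash
python3 plan.py .541 -.367 .1 -30
python3 - <<'E'
from h import *
c=cam("side");crop(c["frame"],220,40,360,220,4,"pics/b4.png")
E
```

```text
t 4.1 pos [ 0.4809 -0.2218  0.1036] yaw -30.2 tilt [ 0.003 -0.002 -1.   ] open 0.0306 F [-0.2  0.2 -0.5] J [ 30.  25. -15. 115.   9.  41. -21.]
delta [0.125, 0.0041, -0.0952] twist [0.0, -0.004, 0.003] rows>= 2.5 0.0
```

View pics/b4.png

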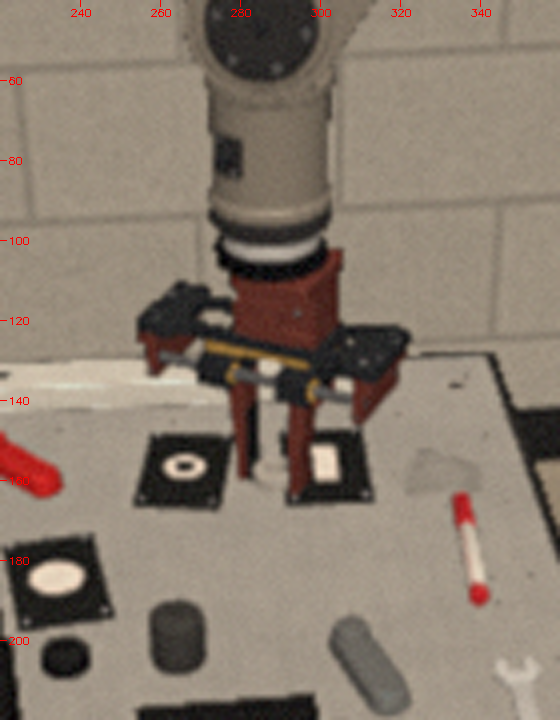

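Run:
```python
from h import *
c=cam("side");print(unproj(c,[(288,157.5)],.0896).round(4), proj(c,[.481,-.222,.0896]))
crop(c["frame"],270,140,310,170,16,"pics/b5.png")
```

```text
[[ 0.4827 -0.2177  0.0896]] [[288.49220249 156.67166673]]
```

View pics/b5.png

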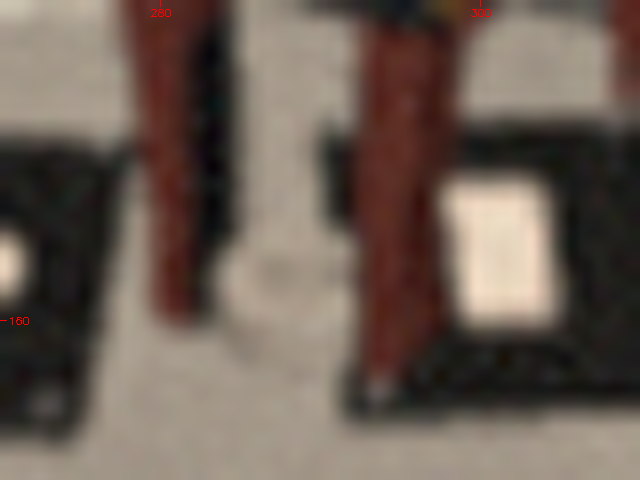

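arm_command --series '[{"delta_pos": [0.125,0,-0.095],"twist": [0,0,0]},{"delta_pos": [0.125,0,-0.095],"twist": [0,0,0]},{"delta_pos": [0.125,0,-0.095],"twist": [0,0,0]},{"delta_pos": [0.125,0,-0.095],"twist": [0,0,0]},{"delta_pos": [0.125,0,-0.095],"twist": [0,0,0]}]'

```text
t: 4.82
eef_pos: [0.54, -0.365, 0.1018]
orientation: [[0.865, -0.001, 0.502], [-0.502, 0.001, 0.865], [-0.001, -1.0, 0.0]]
force: [1.2, 0.1, -0.5]
opening: 0.0305
```

```bash
python3 plan.py .541 -.367 .031 -30
```

```text
t 4.83 pos [ 0.54   -0.365   0.1018] yaw -30.1 tilt [-0.001  0.001 -1.   ] open 0.0305 F [ 1.2  0.1 -0.5] J [ 38.  35. -13.  98.   9.  48.  -9.]
delta [0.002, 0.0708, -0.0012] twist [-0.0, -0.003, -0.001] rows>= 1.1 0.0
```

arm_command --series '[{"delta_pos": [0.002,0.04,-0.001],"twist": [0,0,0]},{"delta_pos": [0.002,0.066,-0.001],"twist": [0,0,0]},{"delta_pos": [0.002,0.066,-0.001],"twist": [0,0,0]},{"delta_pos": [0.002,0.066,-0.001],"twist": [0,0,0]}]'

```text
t: 5.32
eef_pos: [0.5418, -0.3662, 0.0368]
orientation: [[0.865, -0.0, 0.501], [-0.501, 0.0, 0.865], [-0.0, -1.0, 0.0]]
force: [-0.3, -0.7, -0.5]
opening: 0.0305
```

```bash
python3 plan.py .541 -.367 .031 -30
```

```text
t 5.33 pos [ 0.5418 -0.3662  0.0368] yaw -30.1 tilt [-0.  0. -1.] open 0.0305 F [-0.3 -0.7 -0.5] J [ 37.  40. -12.  99.  11.  42. -10.]
delta [-0.0002, 0.0058, -0.0011] twist [-0.0, -0.002, -0.0] rows>= 0.1 0.0
```

Before letting go I'll check the bearing against the ring from both cameras.

arm_command --series '[{"delta_pos": [0,0.005,-0.001],"twist": [0,0,0]},{"delta_pos": [0,0.006,-0.001],"twist": [0,0,0]},{"delta_pos": [0,0.006,-0.001],"twist": [0,0,0]}]'

```text
t: 5.7
eef_pos: [0.5414, -0.3672, 0.0311]
orientation: [[0.865, 0.0, 0.501], [-0.501, 0.0, 0.865], [0.0, -1.0, 0.0]]
force: [-0.1, 0.1, -0.8]
opening: 0.0305
```

arm_command --series '[{"delta_pos": [0,0,0],"twist": [0,0,0]},{"delta_pos": [0,0,0],"twist": [0,0,0]},{"delta_pos": [0,0,0],"twist": [0,0,0]},{"delta_pos": [0,0,0],"twist": [0,0,0]}]' --grip 0.7

```text
t: 6.2
eef_pos: [0.5414, -0.3672, 0.0311]
orientation: [[0.865, 0.0, 0.501], [-0.501, 0.0, 0.865], [0.0, -1.0, 0.0]]
force: [0.7, 0.5, 0.2]
opening: 0.0612
```

arm_command --series '[{"delta_pos": [0,-0.04,0],"twist": [0,0,0]},{"delta_pos": [0,-0.1,0],"twist": [0,0,0]},{"delta_pos": [0,-0.1,0],"twist": [0,0,0]}]' --grip 1

```text
t: 6.58
eef_pos: [0.5444, -0.3689, 0.1365]
orientation: [[0.865, 0.009, 0.502], [-0.502, -0.005, 0.865], [0.01, -1.0, 0.0]]
force: [0.1, 0.3, 0.1]
opening: 0.0865
```

```bash
python3 plan.py .554 -.120 .15 -90
python3 - <<'E'
from h import *
c=cam("side");crop(c["frame"],220,40,360,220,4,"pics/b6.png")
E
```

```text
t 6.58 pos [ 0.5444 -0.3689  0.1365] yaw -30.1 tilt [ 0.009 -0.005 -1.   ] open 0.0865 F [0.1 0.3 0.1] J [ 38.  32. -13.  97.   9.  51.  -9.]
delta [-0.1164, -0.0146, 0.2201] twist [-0.005, 1.045, 0.009] rows>= 4.0 5.6
```

View pics/b6.png

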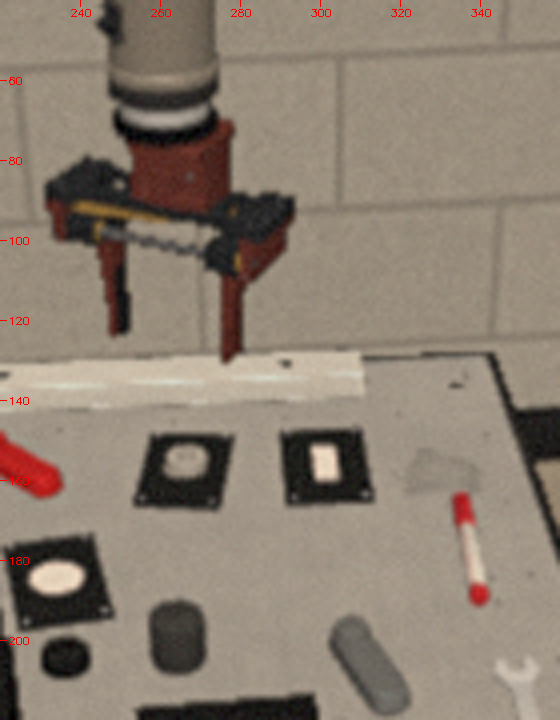

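arm_command --series '[{"delta_pos": [-0.116,-0.015,0.22],"twist": [-0.005,1.045,0.009]},{"delta_pos": [-0.116,-0.015,0.22],"twist": [-0.005,1.045,0.009]},{"delta_pos": [-0.116,-0.015,0.22],"twist": [-0.005,1.045,0.009]},{"delta_pos": [-0.116,-0.015,0.22],"twist": [-0.005,1.045,0.009]},{"delta_pos": [-0.116,-0.015,0.22],"twist": [-0.005,1.045,0.009]}]'

```text
t: 7.25
eef_pos: [0.5525, -0.1127, 0.1471]
orientation: [[0.113, -0.005, 0.994], [-0.994, 0.005, 0.113], [-0.006, -1.0, -0.005]]
force: [1.0, -0.2, 0.7]
opening: 0.0878
```

```bash
python3 plan.py .554 -.120 .08 -90
python3 - <<'E'
from h import *
c=cam("top");crop(c["frame"],290,130,420,280,5,"pics/r1.png")
E
```

```text
t 7.25 pos [ 0.5525 -0.1127  0.1471] yaw -83.5 tilt [-0.005  0.005 -1.   ] open 0.0878 F [ 1.  -0.2  0.7] J [  8.  24.  -4. 109.   2.  47. -80.]
delta [0.0078, 0.067, 0.001] twist [0.005, 0.113, -0.005] rows>= 1.1 0.6
```

View pics/r1.png

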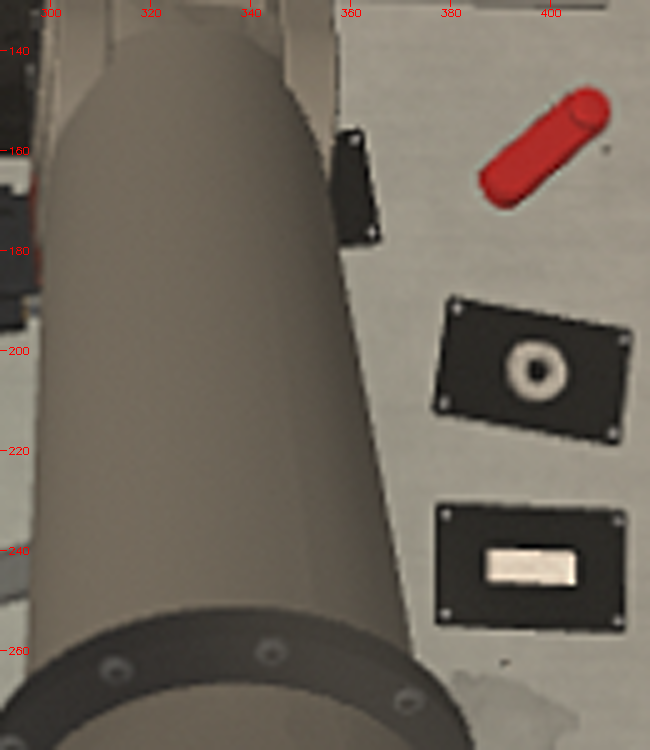

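The bearing sits on the ring at (397,204), matching the outline's centre. Next is the roller.

arm_command --series '[{"delta_pos": [0.008,0.05,0.001],"twist": [0.005,0.113,-0.005]},{"delta_pos": [0.008,0.067,0.001],"twist": [0.005,0.113,-0.005]},{"delta_pos": [0.008,0.067,0.001],"twist": [0.005,0.113,-0.005]}]'

```text
t: 7.68
eef_pos: [0.5521, -0.1237, 0.0784]
orientation: [[-0.008, -0.004, 1.0], [-1.0, -0.001, -0.008], [0.001, -1.0, -0.004]]
force: [0.1, 0.2, -0.1]
opening: 0.0879
```

```bash
python3 plan.py .554 -.120 .028 -90
python3 - <<'E'
from h import *
c=cam("side");crop(c["frame"],200,100,340,220,5,"pics/r2.png")
E
```

```text
t 7.67 pos [ 0.5521 -0.1237  0.0784] yaw -90.5 tilt [-0.004 -0.001 -1.   ] open 0.0879 F [ 0.1  0.2 -0.1] J [  8.  29.  -2. 111.   2.  39. -86.]
delta [-0.0038, 0.0504, 0.002] twist [0.004, -0.008, 0.001] rows>= 0.8 0.1
```

View pics/r2.png

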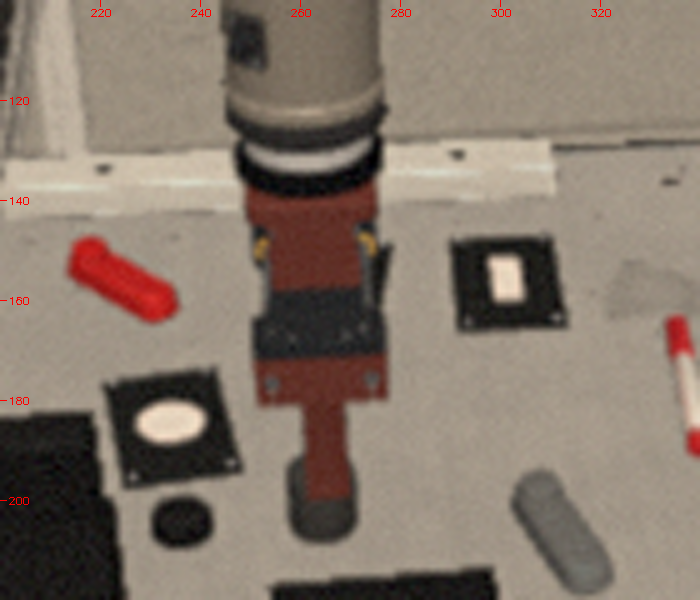

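arm_command --series '[{"delta_pos": [-0.004,0.025,0.002],"twist": [0.004,0,0]},{"delta_pos": [-0.004,0.05,0.002],"twist": [0.004,0,0]},{"delta_pos": [-0.004,0.05,0.002],"twist": [0.004,0,0]}]'

```text
t: 8.1
eef_pos: [0.5549, -0.12, 0.0297]
orientation: [[-0.008, 0.001, 1.0], [-1.0, -0.001, -0.008], [0.001, -1.0, 0.001]]
force: [0.6, -0.4, -1.5]
opening: 0.0875
```

arm_command --series '[{"delta_pos": [0,0,0],"twist": [0,0,0]},{"delta_pos": [0,0,0],"twist": [0,0,0]},{"delta_pos": [0,0,0],"twist": [0,0,0]},{"delta_pos": [0,0,0],"twist": [0,0,0]},{"delta_pos": [0,0,0],"twist": [0,0,0]}]' --grip 0

```text
t: 8.72
eef_pos: [0.5549, -0.12, 0.0298]
orientation: [[-0.008, 0.001, 1.0], [-1.0, -0.001, -0.008], [0.001, -1.0, 0.001]]
force: [-1.3, 0.3, -0.3]
opening: 0.0414
```

arm_command --series '[{"delta_pos": [0,0,0],"twist": [0,0,0]},{"delta_pos": [0,0,0],"twist": [0,0,0]}]'

```text
t: 8.98
eef_pos: [0.555, -0.1201, 0.0298]
orientation: [[-0.008, 0.001, 1.0], [-1.0, -0.001, -0.008], [0.001, -1.0, 0.001]]
force: [-0.8, -1.0, 1.2]
opening: 0.0375
```

```bash
python3 plan.py .554 -.120 .12 -90
```

```text
t 8.97 pos [ 0.555  -0.1201  0.0298] yaw -90.5 tilt [ 0.001 -0.001 -1.   ] open 0.0375 F [-0.8 -1.   1.2] J [  7.  34.  -2. 112.   2.  34. -86.]
delta [0.0, -0.0902, -0.0009] twist [-0.001, -0.008, 0.001] rows>= 1.4 0.0
```

arm_command --series '[{"delta_pos": [0,-0.05,0],"twist": [0,0,0]},{"delta_pos": [0,-0.09,0],"twist": [0,0,0]},{"delta_pos": [0.1,-0.09,0.086],"twist": [0,0,0]},{"delta_pos": [0.1,-0.09,0.086],"twist": [0,0,0]},{"delta_pos": [0.1,-0.09,0.086],"twist": [0,0,0]}]'

```text
t: 9.6
eef_pos: [0.6413, -0.2255, 0.1198]
orientation: [[-0.013, 0.002, 1.0], [-1.0, -0.004, -0.013], [0.004, -1.0, 0.003]]
force: [0.2, -0.1, -0.3]
opening: 0.0377
```

```bash
python3 plan.py .641 -.222 .05 -90
python3 - <<'E'
from h import *
c=cam("side");crop(c["frame"],180,60,320,220,4,"pics/r3.png")
E
```

```text
t 9.6 pos [ 0.6413 -0.2255  0.1198] yaw -90.7 tilt [ 0.002 -0.004 -1.   ] open 0.0377 F [ 0.2 -0.1 -0.3] J [ 15.  35.  -1.  94.   1.  51. -77.]
delta [-0.0038, 0.0698, -0.0005] twist [-0.002, -0.013, 0.004] rows>= 1.1 0.1
```

View pics/r3.png

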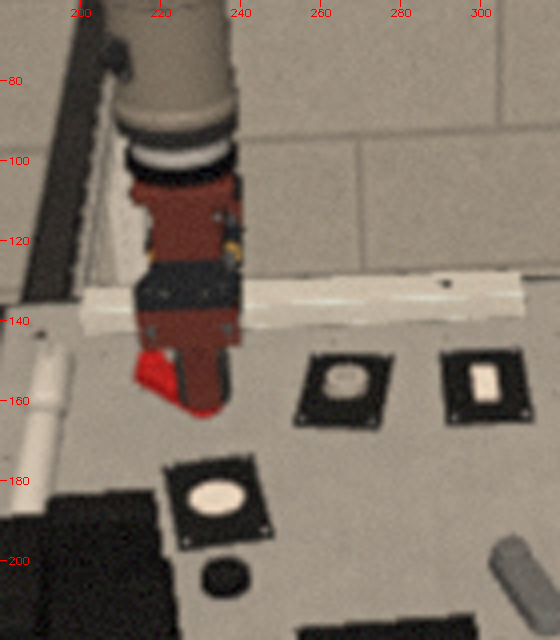

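Run:
```python
from h import *
c=cam("side");crop(c["frame"],210,140,250,175,16,"pics/r4.png")
print(proj(c,[[.641,-.2255,.119+.012],[.641,-.2255,.09]]))
```

```text
[[230.63854651 146.23688063]
 [231.98789878 158.88359524]]
```

View pics/r4.png

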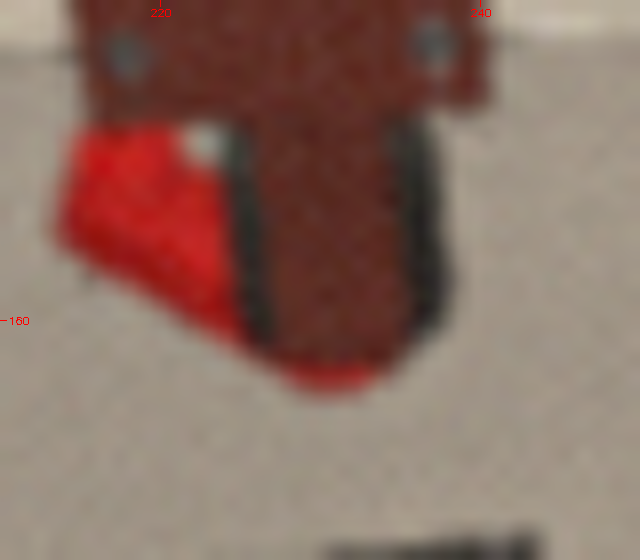

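arm_command --series '[{"delta_pos": [-0.004,0.04,0],"twist": [0,0,0]},{"delta_pos": [-0.004,0.07,0],"twist": [0,0,0]},{"delta_pos": [-0.004,0.07,0],"twist": [0,0,0]},{"delta_pos": [-0.004,0.07,0],"twist": [0,0,0]}]'

```text
t: 10.2
eef_pos: [0.6402, -0.2165, 0.0503]
orientation: [[-0.008, 0.001, 1.0], [-1.0, -0.001, -0.008], [0.001, -1.0, 0.001]]
force: [0.2, 0.5, -0.2]
opening: 0.0376
```

```bash
python3 plan.py .641 -.222 .037 -90
python3 - <<'E'
from h import *
c=cam("side");crop(c["frame"],200,150,280,210,10,"pics/r5.png")
E
```

```text
t 10.2 pos [ 0.6402 -0.2165  0.0503] yaw -90.5 tilt [ 0.001 -0.001 -1.   ] open 0.0376 F [ 0.2  0.5 -0.2] J [ 14.  40.  -1.  97.   1.  44. -78.]
delta [0.0055, 0.0133, 0.0009] twist [-0.001, -0.008, 0.001] rows>= 0.2 0.0
```

View pics/r5.png

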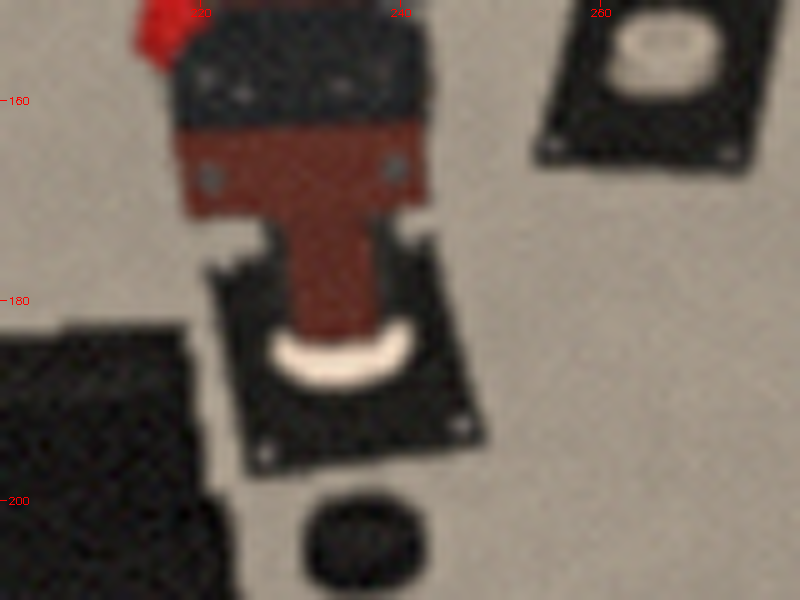

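arm_command --series '[{"delta_pos": [0.0055,0.006,0.001],"twist": [0,0,0]},{"delta_pos": [0.0055,0.013,0.001],"twist": [0,0,0]},{"delta_pos": [0.0055,0.013,0.001],"twist": [0,0,0]}]'

```text
t: 10.62
eef_pos: [0.6411, -0.2225, 0.0372]
orientation: [[-0.009, 0.001, 1.0], [-1.0, -0.001, -0.009], [0.001, -1.0, 0.001]]
force: [-0.6, 0.2, 0.1]
opening: 0.0375
```

arm_command --series '[{"delta_pos": [0,0,0],"twist": [0,0,0]},{"delta_pos": [0,0,0],"twist": [0,0,0]},{"delta_pos": [0,0,0],"twist": [0,0,0]},{"delta_pos": [0,0,0],"twist": [0,0,0]}]' --grip 0.8

```text
t: 11.12
eef_pos: [0.6412, -0.2224, 0.0373]
orientation: [[-0.009, 0.001, 1.0], [-1.0, -0.001, -0.009], [0.001, -1.0, 0.001]]
force: [-0.2, -0.7, 0.3]
opening: 0.0697
```

arm_command --series '[{"delta_pos": [0,-0.05,0],"twist": [0,0,0]},{"delta_pos": [0,-0.1,0],"twist": [0,0,0]},{"delta_pos": [0,-0.12,0],"twist": [0,0,0]},{"delta_pos": [0,-0.12,0],"twist": [0,0,0]}]' --grip 1

```text
t: 11.62
eef_pos: [0.6417, -0.2226, 0.1585]
orientation: [[-0.009, 0.004, 1.0], [-1.0, -0.001, -0.009], [0.001, -1.0, 0.004]]
force: [-0.1, -0.4, -1.0]
opening: 0.0874
```

```bash
python3 plan.py .427 -.0905 .15 15
python3 - <<'E'
from h import *
c=cam("side");crop(c["frame"],200,140,280,210,10,"pics/r6.png")
E
```

```text
t 11.62 pos [ 0.6417 -0.2226  0.1585] yaw -90.5 tilt [ 0.004 -0.001 -1.   ] open 0.0874 F [-0.1 -0.4 -1. ] J [ 14.  32.  -1.  93.   1.  55. -77.]
delta [-0.1301, 0.0075, -0.2159] twist [-0.001, -1.842, 0.004] rows>= 4.0 9.9
```

View pics/r6.png

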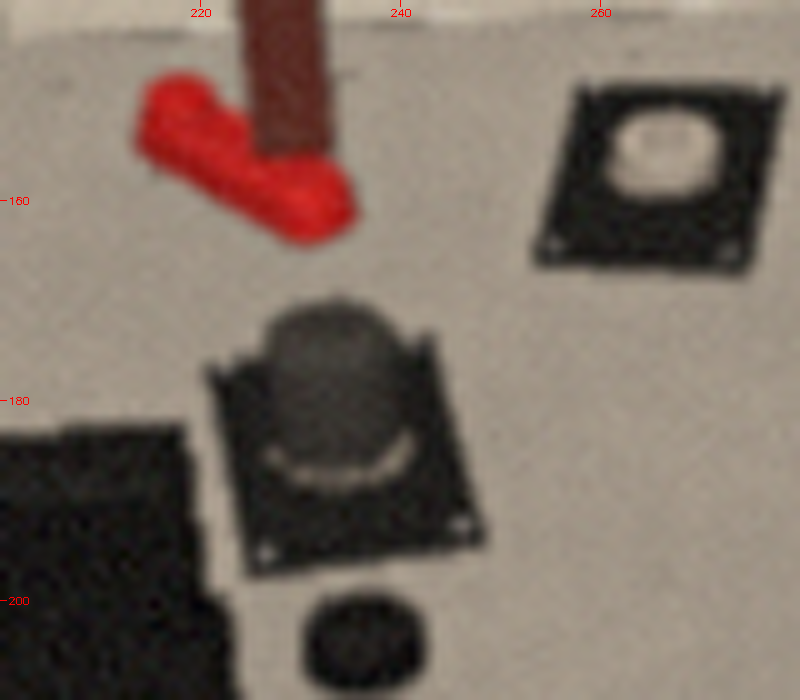

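arm_command --series '[{"delta_pos": [-0.13,0,-0.216],"twist": [0,-1.842,0]},{"delta_pos": [-0.13,0,-0.216],"twist": [0,-1.842,0]},{"delta_pos": [-0.13,0,-0.216],"twist": [0,-1.842,0]},{"delta_pos": [-0.13,0,-0.216],"twist": [0,-1.842,0]},{"delta_pos": [-0.13,0,-0.216],"twist": [0,-1.842,0]}]'

```text
t: 12.3
eef_pos: [0.4194, -0.0882, 0.1538]
orientation: [[0.806, -0.007, 0.591], [-0.591, 0.0, 0.806], [-0.006, -1.0, -0.004]]
force: [1.3, -1.0, 0.1]
opening: 0.0877
```

```bash
python3 plan.py .427 -.0905 .12 15
```

```text
t 12.3 pos [ 0.4194 -0.0882  0.1538] yaw -36.3 tilt [-0.007  0.    -1.   ] open 0.0877 F [ 1.3 -1.   0.1] J [ 18.  12. -16. 125.   5.  43. -38.]
delta [0.0077, 0.0338, 0.0028] twist [0.001, -0.895, -0.007] rows>= 0.6 4.8
```

arm_command --series '[{"delta_pos": [0.008,0.034,0.003],"twist": [0,-0.895,-0.007]},{"delta_pos": [0.008,0.034,0.003],"twist": [0,-0.895,-0.007]},{"delta_pos": [0.008,0.034,0.003],"twist": [0,-0.895,-0.007]},{"delta_pos": [0.008,0.034,0.003],"twist": [0,-0.895,-0.007]},{"delta_pos": [0.008,0.034,0.003],"twist": [0,-0.895,-0.007]}]'

```text
t: 12.92
eef_pos: [0.4257, -0.0902, 0.1179]
orientation: [[0.964, -0.004, -0.265], [0.265, 0.0, 0.964], [-0.004, -1.0, 0.002]]
force: [0.2, -0.3, -0.3]
opening: 0.0882
```

```bash
python3 plan.py .427 -.0905 .06 15
python3 - <<'E'
from h import *
c=cam("top");crop(c["frame"],270,140,420,290,4,"pics/k1.png"); np.save("/tmp/t.npy",c,allow_pickle=True)
c=cam("side");crop(c["frame"],240,100,360,230,5,"pics/k2.png")
E
```

```text
t 12.93 pos [ 0.4257 -0.0902  0.1179] yaw 15.3 tilt [-0.004  0.    -1.   ] open 0.0882 F [ 0.2 -0.3 -0.3] J [ 26.  18. -25. 126.  12.  39.   8.]
delta [0.0014, 0.0579, -0.0008] twist [-0.002, 0.006, -0.004] rows>= 0.9 0.0
```

View pics/k1.png

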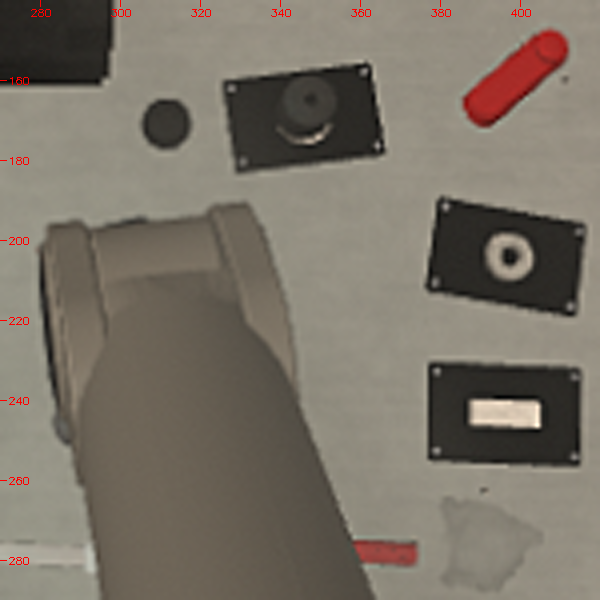

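View pics/k2.png

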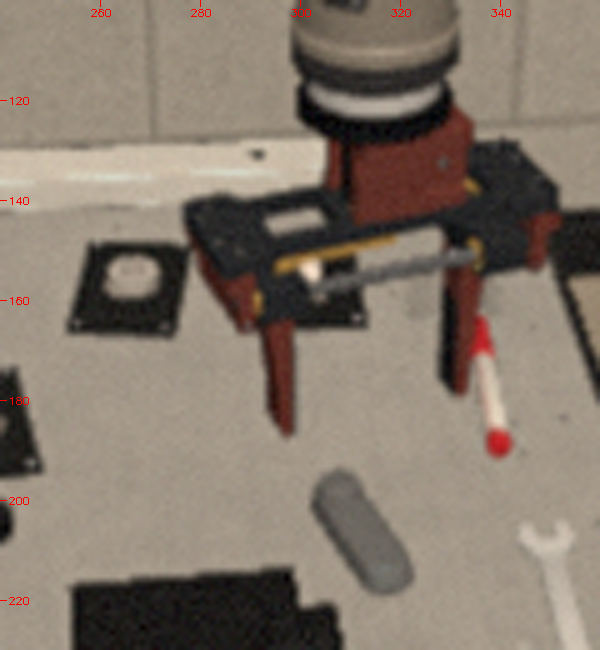

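Run:
```python
from h import *
c=np.load("/tmp/t.npy",allow_pickle=True).item()
print(unproj(c,[(270+311/4,140+98/4),(270+309/4,140+102/4)],.048).round(4), "disc",unproj(c,[(346,169.25)],.006).round(4))
print(unproj(c,[(270+305/4,140+144/4)],.006).round(4),"bearing",unproj(c,[(270+509/4,140+256/4)],.016).round(4))
a=c["frame"];crop(a,325,150,370,190,16,"pics/k3.png")
```

```text
[[ 0.6413 -0.2216  0.048 ]
 [ 0.6384 -0.2201  0.048 ]] disc [[ 0.6396 -0.2234  0.006 ]]
[[ 0.6195 -0.2238  0.006 ]] bearing [[ 0.5383 -0.3665  0.016 ]]
```

View pics/k3.png

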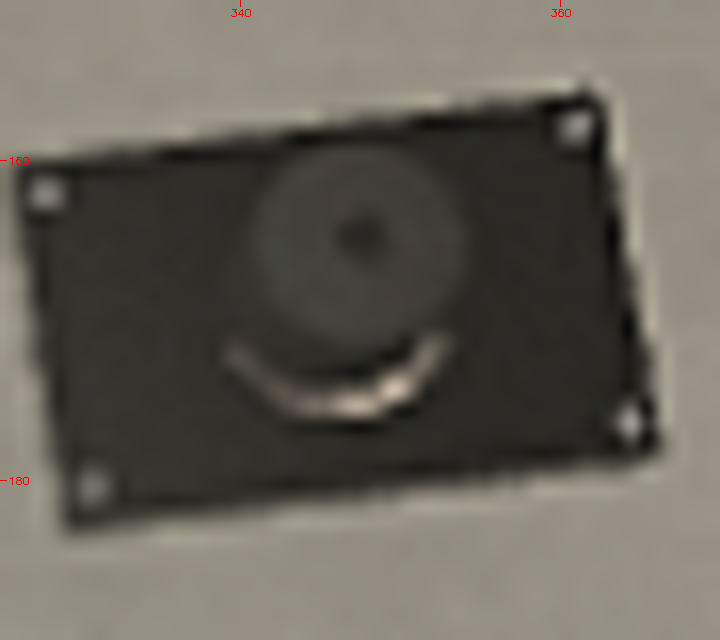

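arm_command --series '[{"delta_pos": [0.001,0.05,-0.001],"twist": [0,0.006,0]},{"delta_pos": [0.001,0.058,-0.001],"twist": [0,0.006,0]},{"delta_pos": [0.001,0.058,-0.001],"twist": [0,0.006,0]}]'

```text
t: 13.4
eef_pos: [0.4261, -0.0906, 0.0597]
orientation: [[0.967, -0.006, -0.254], [0.254, 0.001, 0.967], [-0.006, -1.0, 0.003]]
force: [-0.6, -0.0, 0.1]
opening: 0.0878
```

```bash
python3 plan.py .427 -.0905 .027 15
python3 - <<'E'
from h import *
c=cam("side");crop(c["frame"],270,110,370,240,6,"pics/k4.png")
E
```

```text
t 13.4 pos [ 0.4261 -0.0906  0.0597] yaw 14.7 tilt [-0.006  0.001 -1.   ] open 0.0878 F [-0.6 -0.   0.1] J [ 23.  24. -22. 128.  17.  32.   2.]
delta [0.0011, 0.0327, -0.0002] twist [-0.003, -0.005, -0.006] rows>= 0.5 0.0
```

View pics/k4.png

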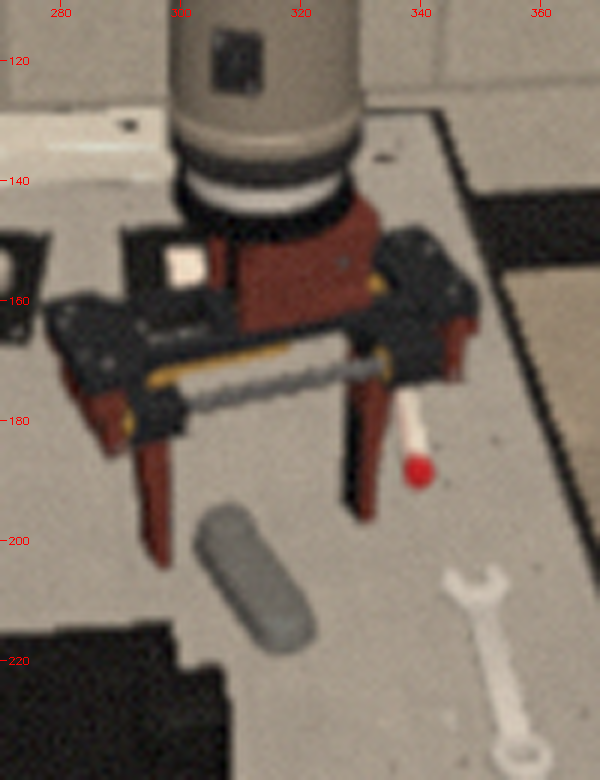

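Run:
```python
from h import *
t=np.load("/tmp/t.npy",allow_pickle=True).item();s=np.load("/tmp/s.npy",allow_pickle=True).item()
a=np.linspace(0,2*np.pi,73)
def ring(x,y,z): return np.c_[x+.0195*np.cos(a),y+.0195*np.sin(a),a*0+z]
for n,c in(("top",t),("side",s)):
  for x,y in((.6405,-.222),(.6405,-.226),(.6445,-.222)):
    b=proj(c,ring(x,y,.006));u=proj(c,ring(x,y,.048))
    print(n,x,y,"base rows",b[:,1].min().round(1),b[:,1].max().round(1),"cols",b[:,0].min().round(1),b[:,0].max().round(1),"top rows",u[:,1].min().round(1),u[:,1].max().round(1),"cols",u[:,0].min().round(1),u[:,0].max().round(1))
```

```text
top 0.6405 -0.222 base rows 162.5 175.5 cols 338.8 352.2 top rows 158.1 171.5 cols 340.9 354.9
top 0.6405 -0.226 base rows 162.5 175.5 cols 340.2 353.6 top rows 158.1 171.6 cols 342.4 356.3
top 0.6445 -0.222 base rows 161.1 174.1 cols 338.8 352.2 top rows 156.7 170.2 cols 340.9 354.8
side 0.6405 -0.222 base rows 180.2 187.8 cols 228.1 241.4 top rows 168.3 175.8 cols 226.7 240.3
side 0.6405 -0.226 base rows 179.4 187.0 cols 228.1 241.4 top rows 167.5 175.0 cols 226.7 240.3
side 0.6445 -0.222 base rows 180.2 187.9 cols 226.7 240.0 top rows 168.3 175.9 cols 225.3 238.9
```

arm_command --series '[{"delta_pos": [0.001,0.02,0],"twist": [0,0,0]},{"delta_pos": [0.001,0.033,0],"twist": [0,0,0]},{"delta_pos": [0.001,0.033,0],"twist": [0,0,0]}]'

```text
t: 13.82
eef_pos: [0.4275, -0.0904, 0.0274]
orientation: [[0.967, -0.005, -0.254], [0.254, 0.0, 0.967], [-0.005, -1.0, 0.002]]
force: [-0.4, -1.0, 0.5]
opening: 0.0879
```

arm_command --series '[{"delta_pos": [0,0,0],"twist": [0,0,0]},{"delta_pos": [0,0,0],"twist": [0,0,0]},{"delta_pos": [0,0,0],"twist": [0,0,0]},{"delta_pos": [0,0,0],"twist": [0,0,0]},{"delta_pos": [0,0,0],"twist": [0,0,0]}]' --grip 0 --grip_force 15

```text
t: 14.45
eef_pos: [0.4275, -0.0904, 0.0275]
orientation: [[0.967, -0.005, -0.254], [0.254, 0.0, 0.967], [-0.005, -1.0, 0.002]]
force: [-0.7, 0.6, 0.2]
opening: 0.0411
```

arm_command --series '[{"delta_pos": [0,0,0],"twist": [0,0,0]},{"delta_pos": [0,0,0],"twist": [0,0,0]},{"delta_pos": [0,0,0],"twist": [0,0,0]},{"delta_pos": [0,0,0],"twist": [0,0,0]}]'

```text
t: 14.95
eef_pos: [0.4275, -0.0904, 0.0275]
orientation: [[0.967, -0.005, -0.254], [0.254, 0.001, 0.967], [-0.005, -1.0, 0.002]]
force: [0.1, 0.4, -0.2]
opening: 0.0287
```

```bash
python3 plan.py .427 -.0905 .12 15
```

```text
t 14.95 pos [ 0.4275 -0.0904  0.0275] yaw 14.7 tilt [-0.005  0.001 -1.   ] open 0.0287 F [ 0.1  0.4 -0.2] J [ 21.  28. -20. 128.  20.  27.  -1.]
delta [-0.001, -0.0925, 0.0002] twist [-0.002, -0.005, -0.005] rows>= 1.5 0.0
```

arm_command --series '[{"delta_pos": [0,-0.05,0],"twist": [0,0,0]},{"delta_pos": [0,-0.1,0],"twist": [0,0,0]},{"delta_pos": [0,-0.145,0],"twist": [0,0,0]},{"delta_pos": [0,-0.145,0],"twist": [0,0,0]}]'

```text
t: 15.45
eef_pos: [0.4304, -0.0908, 0.1754]
orientation: [[0.967, 0.001, -0.253], [0.253, -0.001, 0.967], [0.001, -1.0, -0.002]]
force: [0.3, -1.4, -2.0]
opening: 0.0288
```

```bash
python3 plan.py .455 .1 .172 8;  python3 - <<'E'
from h import *
c=cam("side");crop(c["frame"],250,80,370,210,5,"pics/k5.png")
E
```

```text
t 15.45 pos [ 0.4304 -0.0908  0.1754] yaw 14.7 tilt [ 0.001 -0.001 -1.   ] open 0.0288 F [ 0.3 -1.4 -2. ] J [ 29.  12. -28. 123.   8.  47.  11.]
delta [0.0721, 0.0032, 0.1784] twist [0.002, 0.116, 0.001] rows>= 3.1 0.6
```

View pics/k5.png

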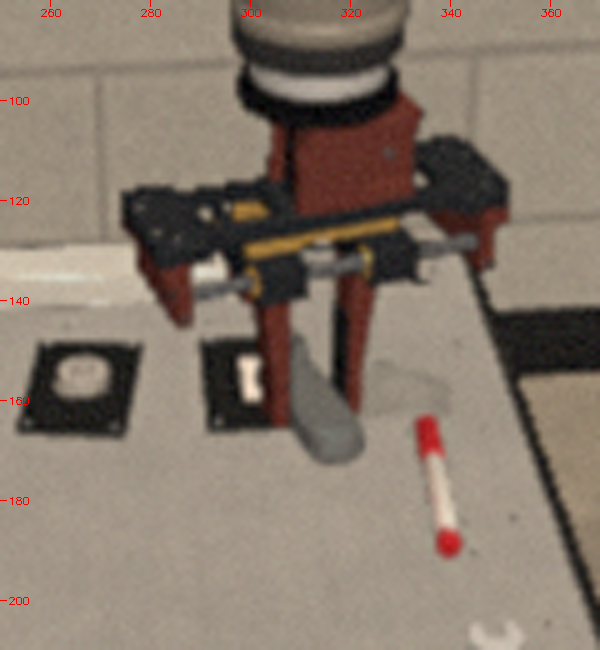

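arm_command --series '[{"delta_pos": [0.072,0.003,0.178],"twist": [0,0.116,0]},{"delta_pos": [0.072,0.003,0.178],"twist": [0,0.116,0]},{"delta_pos": [0.072,0.003,0.178],"twist": [0,0.116,0]},{"delta_pos": [0.072,0.003,0.178],"twist": [0,0.116,0]}]'

```text
t: 16.0
eef_pos: [0.4527, 0.1046, 0.1691]
orientation: [[0.989, -0.004, -0.148], [0.148, 0.002, 0.989], [-0.004, -1.0, 0.002]]
force: [0.3, -1.0, 0.1]
opening: 0.0289
```

```bash
python3 plan.py .334 .315 .14 3.4
```

```text
t 16.0 pos [0.4527 0.1046 0.1691] yaw 8.5 tilt [-0.004  0.002 -1.   ] open 0.0289 F [ 0.3 -1.   0.1] J [  8.  16. -33. 119.  12.  48. -23.]
delta [-0.0862, 0.0299, 0.2256] twist [-0.002, 0.089, -0.004] rows>= 3.9 0.5
```

arm_command --series '[{"delta_pos": [-0.086,0,0.226],"twist": [0,0.089,0]},{"delta_pos": [-0.086,0,0.226],"twist": [0,0.089,0]},{"delta_pos": [-0.086,0,0.226],"twist": [0,0.089,0]},{"delta_pos": [-0.086,0.03,0.226],"twist": [-0.002,0.089,-0.004]},{"delta_pos": [-0.086,0.03,0.226],"twist": [-0.002,0.089,-0.004]}]'

```text
t: 16.62
eef_pos: [0.3305, 0.317, 0.1375]
orientation: [[0.998, -0.004, -0.067], [0.067, -0.002, 0.998], [-0.004, -1.0, -0.001]]
force: [0.7, -0.3, -0.4]
opening: 0.0285
```

```bash
python3 plan.py .334 .315 .08 3.4
```

```text
t 16.62 pos [0.3305 0.317  0.1375] yaw 3.8 tilt [-0.004 -0.002 -1.   ] open 0.0285 F [ 0.7 -0.3 -0.4] J [-19.  20. -38. 121.  17.  44. -64.]
delta [0.0036, 0.0575, -0.0021] twist [0.001, 0.007, -0.004] rows>= 0.9 0.0
```

arm_command --series '[{"delta_pos": [0.004,0.04,-0.002],"twist": [0,0.007,-0.004]},{"delta_pos": [0.004,0.058,-0.002],"twist": [0,0.007,-0.004]},{"delta_pos": [0.004,0.058,-0.002],"twist": [0,0.007,-0.004]},{"delta_pos": [0.004,0.058,-0.002],"twist": [0,0.007,-0.004]}]'

```text
t: 17.12
eef_pos: [0.335, 0.315, 0.0802]
orientation: [[0.998, 0.001, -0.059], [0.059, -0.001, 0.998], [0.0, -1.0, -0.001]]
force: [0.4, -0.2, 0.4]
opening: 0.0283
```

```bash
python3 plan.py .334 .315 .045 3.4;  python3 - <<'E'
from h import *
c=cam("side");crop(c["frame"],310,220,430,360,5,"pics/k6.png")
c=cam("top");crop(c["frame"],110,220,210,300,6,"pics/k7.png")
E
```

```text
t 17.12 pos [0.335  0.315  0.0802] yaw 3.4 tilt [ 0.001 -0.001 -1.   ] open 0.0283 F [ 0.4 -0.2  0.4] J [-22.  25. -34. 124.  23.  37. -70.]
delta [-0.0011, 0.0352, 0.0001] twist [0.001, -0.001, 0.0] rows>= 0.6 0.0
```

View pics/k6.png

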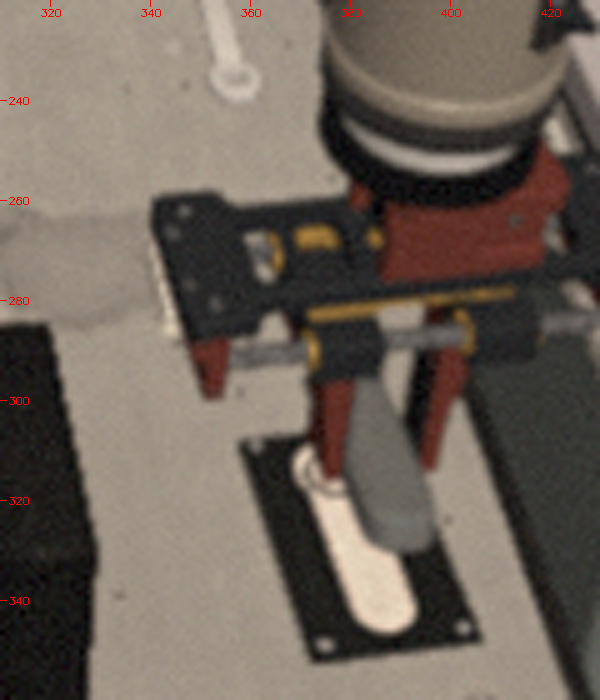

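View pics/k7.png

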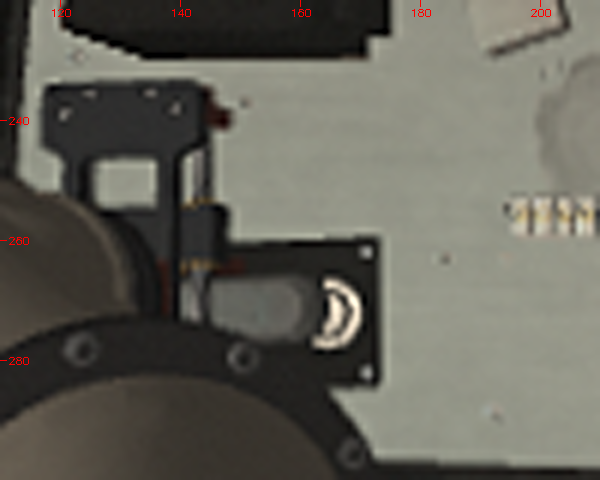

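Run:
```python
from h import *
t=np.load("/tmp/t.npy",allow_pickle=True).item();s=np.load("/tmp/s.npy",allow_pickle=True).item()
print(unproj(t,[(110+312/6,220+308/6),(110+283/6,220+308/6)],.07).round(4))
print(unproj(s,[(310+402/5,220+545/5)],.06).round(4))
from workcell import r
c=r.read_camera("top"); crop(c["frame"],140,255,180,290,16,"pics/k8.png")
```

```text
[[0.3362 0.2709 0.07  ]
 [0.3358 0.2839 0.07  ]]
[[0.3349 0.3616 0.06  ]]
```

View pics/k8.png

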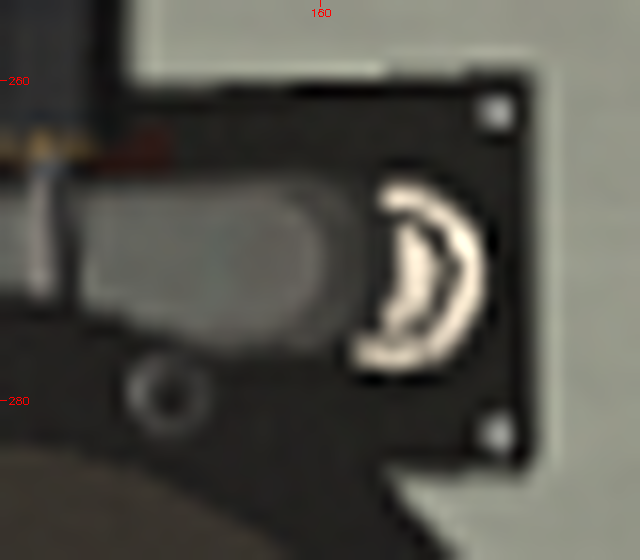

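arm_command --series '[{"delta_pos": [-0.001,0.025,-0.003],"twist": [0,0,0]},{"delta_pos": [-0.001,0.042,-0.003],"twist": [0,0,0]},{"delta_pos": [-0.001,0.042,-0.003],"twist": [0,0,0]}]'

```text
t: 17.65
eef_pos: [0.3338, 0.312, 0.0378]
orientation: [[0.998, 0.0, -0.059], [0.059, -0.002, 0.998], [-0.0, -1.0, -0.002]]
force: [-1.0, 0.2, 0.3]
opening: 0.0289
```

```bash
python3 plan.py .334 .3115 .034 3.4;  python3 - <<'E'
from h import *
c=cam("side");crop(c["frame"],330,250,430,360,6,"pics/k9.png")
E
```

```text
t 17.65 pos [0.3338 0.312  0.0378] yaw 3.4 tilt [ 0.    -0.002 -1.   ] open 0.0289 F [-1.   0.2  0.3] J [-25.  29. -31. 125.  28.  32. -74.]
delta [0.0002, 0.0038, -0.0005] twist [0.002, 0.0, -0.0] rows>= 0.1 0.0
```

View pics/k9.png

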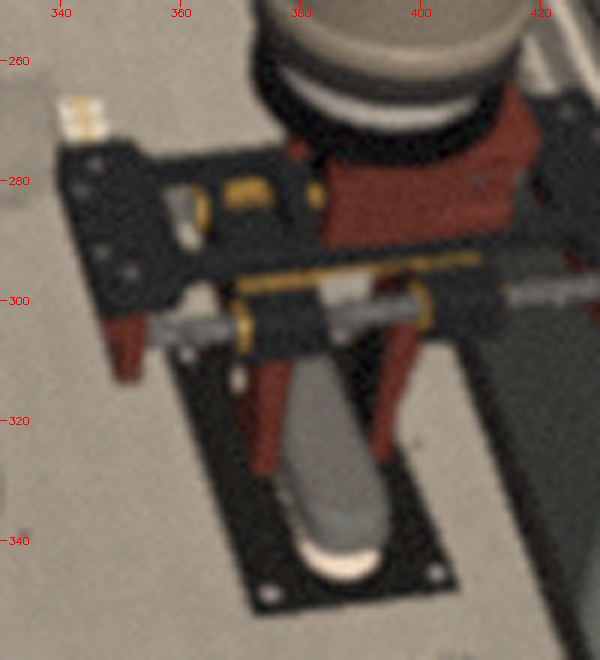

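arm_command --series '[{"delta_pos": [0,0.003,0],"twist": [0,0,0]},{"delta_pos": [0,0.003,0],"twist": [0,0,0]}]'

```text
t: 17.95
eef_pos: [0.3342, 0.3127, 0.0357]
orientation: [[0.998, 0.001, -0.06], [0.06, -0.0, 0.998], [0.001, -1.0, -0.0]]
force: [-0.6, -0.6, -1.1]
opening: 0.0288
```

```bash
python3 plan.py .334 .3125 .034 3.4;  python3 - <<'E'
from h import *
c=cam("side");crop(c["frame"],360,300,410,360,12,"pics/k10.png")
E
```

```text
t 17.95 pos [0.3342 0.3127 0.0357] yaw 3.4 tilt [ 0.001 -0.    -1.   ] open 0.0288 F [-0.6 -0.6 -1.1] J [-26.  30. -31. 125.  28.  32. -74.]
delta [-0.0002, 0.0017, -0.0002] twist [0.0, 0.0, 0.001] rows>= 0.0 0.0
```

View pics/k10.png

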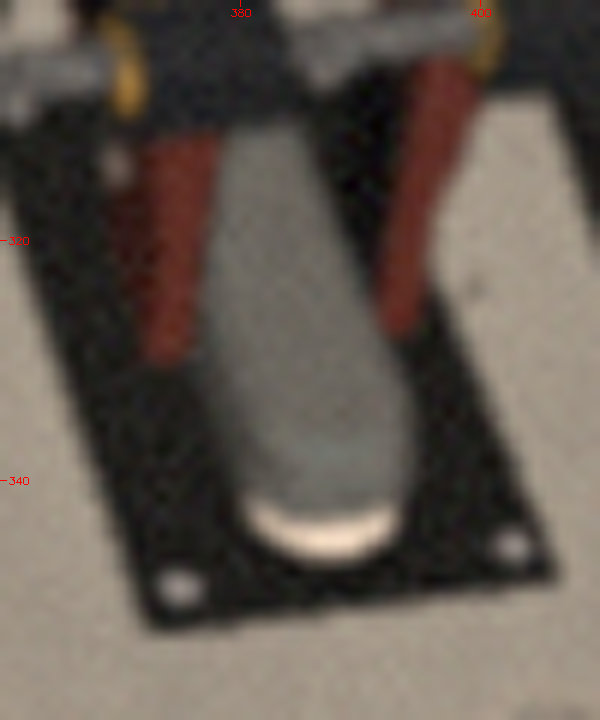

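Run:
```python
from h import *
s=np.load("/tmp/s.npy",allow_pickle=True).item();t=np.load("/tmp/t.npy",allow_pickle=True).item()
print(proj(s,[[.331,.360,.006],[.331,.360,.007],[.331,.355,.007],[.331,.36,.024]]))
print("white tip, clip bottom tip",unproj(s,[(387,346.2),(387,343.3)],.006),unproj(s,[(387,343.3)],.008), unproj(s,[(387,342.)],.008))
c=cam("top"); crop(c["frame"],140,255,180,290,16,"pics/k11.png")
```

```text
[[388.83896089 345.52183936]
 [388.89979446 345.21160266]
 [388.24569567 343.02430884]
 [389.94739319 339.87370957]]
white tip, clip bottom tip [[0.33494104 0.3612343  0.006     ]
 [0.33328219 0.35474238 0.006     ]] [[0.33386927 0.35612087 0.008     ]] [[0.3331213  0.35319277 0.008     ]]
```

View pics/k11.png

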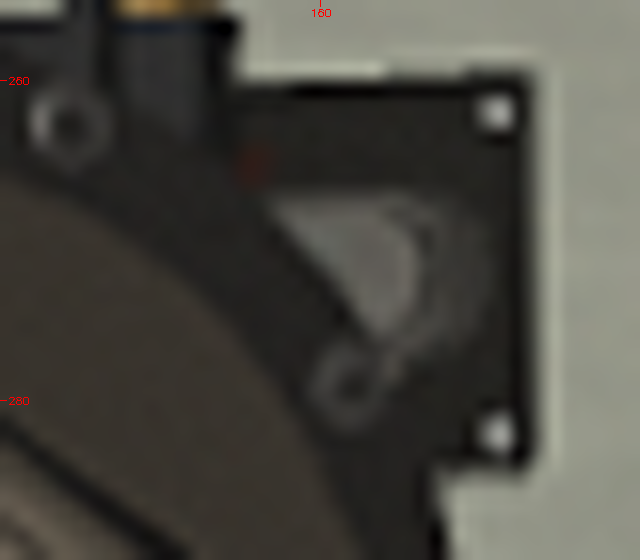

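arm_command --series '[{"delta_pos": [0,0.001,0.003],"twist": [0,0,0]},{"delta_pos": [0,0.002,0.003],"twist": [0,0,0]},{"delta_pos": [0,0.002,0.003],"twist": [0,0,0]}]'

```text
t: 18.42
eef_pos: [0.334, 0.3156, 0.0336]
orientation: [[0.998, 0.001, -0.059], [0.059, -0.001, 0.998], [0.001, -1.0, -0.001]]
force: [-0.3, 0.5, -0.2]
opening: 0.029
```

arm_command --series '[{"delta_pos": [0,0,0],"twist": [0,0,0]},{"delta_pos": [0,0,0],"twist": [0,0,0]},{"delta_pos": [0,0,0],"twist": [0,0,0]},{"delta_pos": [0,0,0],"twist": [0,0,0]}]' --grip 0.75

```text
t: 18.92
eef_pos: [0.334, 0.3156, 0.0336]
orientation: [[0.998, 0.001, -0.059], [0.059, -0.0, 0.998], [0.001, -1.0, -0.001]]
force: [-0.0, 0.6, 0.3]
opening: 0.0641
```

arm_command --series '[{"delta_pos": [0,-0.05,0],"twist": [0,0,0]},{"delta_pos": [0,-0.1,0],"twist": [0,0,0]},{"delta_pos": [0,-0.12,0],"twist": [0,0,0]},{"delta_pos": [0,-0.12,0],"twist": [0,0,0]}]' --grip 1

```text
t: 19.42
eef_pos: [0.3347, 0.3162, 0.1549]
orientation: [[0.998, 0.004, -0.059], [0.059, 0.001, 0.998], [0.004, -1.0, 0.001]]
force: [0.6, -0.4, -0.3]
opening: 0.0875
```

```bash
python3 plan.py .3825 .173 .12 1.4;  python3 - <<'E'
from h import *
c=cam("side");crop(c["frame"],330,250,430,370,6,"pics/k12.png")
E
```

```text
t 19.43 pos [0.3347 0.3162 0.1549] yaw 3.4 tilt [ 0.004  0.001 -1.   ] open 0.0875 F [ 0.6 -0.4 -0.3] J [-17.  18. -39. 121.  16.  46. -63.]
delta [0.0391, 0.0349, -0.1458] twist [-0.001, 0.035, 0.004] rows>= 2.5 0.2
```

View pics/k12.png

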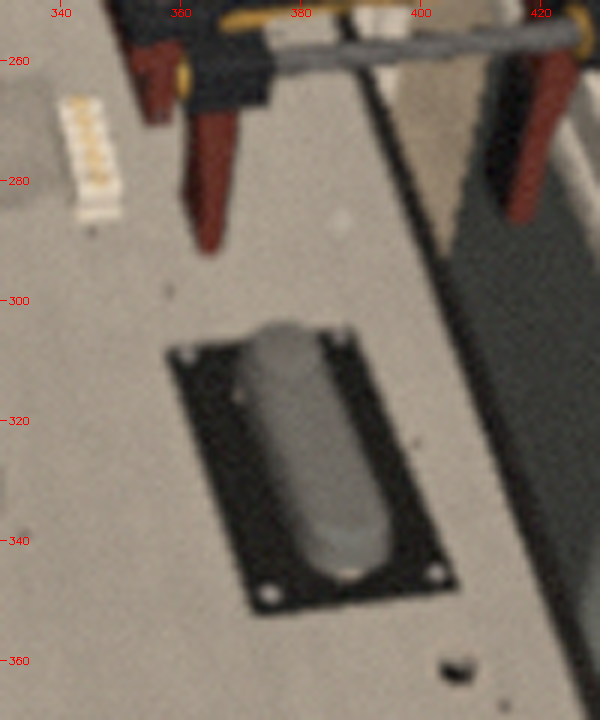

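The clip covers its outline with the boss at the far (-y) end. The terminal block is next.

arm_command --series '[{"delta_pos": [0.039,0,-0.144],"twist": [0,0.035,0]},{"delta_pos": [0.039,0,-0.144],"twist": [0,0.035,0]},{"delta_pos": [0.039,0,-0.144],"twist": [0,0.035,0]},{"delta_pos": [0.039,0.035,-0.144],"twist": [0,0.035,0.004]},{"delta_pos": [0.039,0.035,-0.144],"twist": [0,0.035,0.004]}]'

```text
t: 20.1
eef_pos: [0.3794, 0.1726, 0.1162]
orientation: [[1.0, -0.008, -0.024], [0.024, -0.003, 1.0], [-0.008, -1.0, -0.003]]
force: [0.4, -0.4, -0.3]
opening: 0.0876
```

```bash
python3 plan.py .3825 .174 .06 1.4;  python3 - <<'E'
from h import *
c=cam("top");crop(c["frame"],120,180,270,300,5,"pics/t1.png");np.save("/tmp/t.npy",c,allow_pickle=True)
c=cam("side");crop(c["frame"],290,180,410,300,5,"pics/t2.png");np.save("/tmp/s.npy",c,allow_pickle=True)
E
```

```text
t 20.1 pos [0.3794 0.1726 0.1162] yaw 1.4 tilt [-0.008 -0.003 -1.   ] open 0.0876 F [ 0.4 -0.4 -0.3] J [ -2.  18. -35. 127.  16.  39. -47.]
delta [0.0036, 0.0562, 0.0014] twist [0.003, -0.0, -0.008] rows>= 0.9 0.0
```

View pics/t1.png

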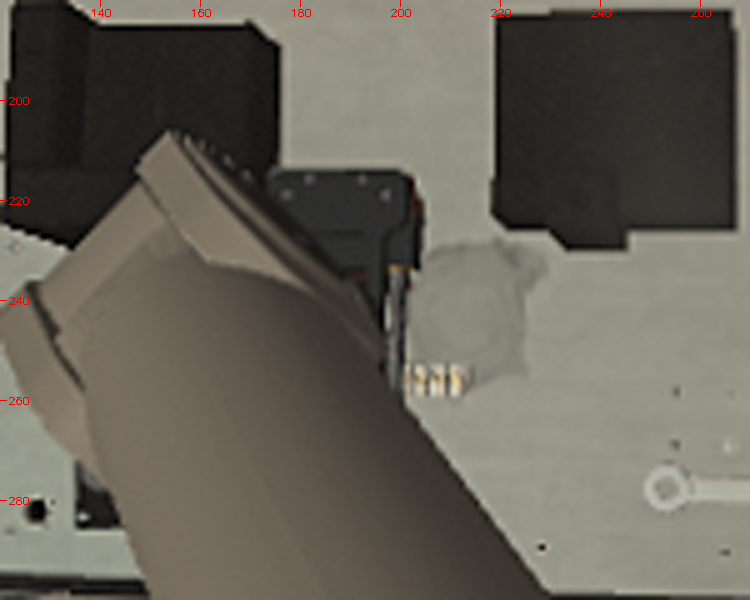

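View pics/t2.png

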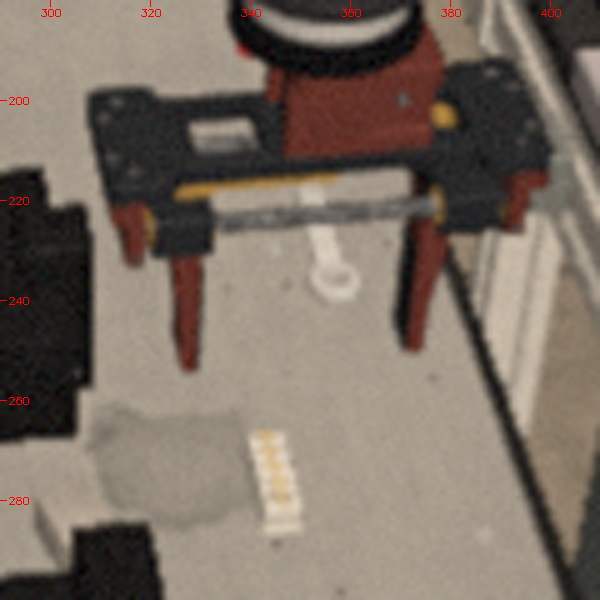

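arm_command --series '[{"delta_pos": [0.004,0,0.001],"twist": [0,0,-0.008]},{"delta_pos": [0.004,0.02,0.001],"twist": [0,0,-0.008]},{"delta_pos": [0.004,0.035,0.001],"twist": [0,0,-0.008]},{"delta_pos": [0.004,0.045,0.001],"twist": [0,0,-0.008]},{"delta_pos": [0.004,0.045,0.001],"twist": [0,0,-0.008]}]' --grip 0.5

```text
t: 20.82
eef_pos: [0.3842, 0.1754, 0.0728]
orientation: [[1.0, 0.003, -0.026], [0.026, -0.001, 1.0], [0.003, -1.0, -0.001]]
force: [-0.5, -0.5, -0.2]
opening: 0.0446
```

```bash
python3 plan.py .3825 .174 .028 1.4;  python3 - <<'E'
from h import *
c=cam("side");crop(c["frame"],290,200,390,300,6,"pics/t3.png")
t=np.load("/tmp/t.npy",allow_pickle=True).item()
print("cube",unproj(t,[(192,229),(204,224)],0).round(3))
E
```

```text
t 20.82 pos [0.3842 0.1754 0.0728] yaw 1.5 tilt [ 0.003 -0.001 -1.   ] open 0.0446 F [-0.5 -0.5 -0.2] J [ -6.  23. -32. 129.  22.  33. -53.]
delta [-0.0019, 0.0448, -0.0013] twist [0.001, 0.001, 0.003] rows>= 0.7 0.0
cube [[0.459 0.213 0.   ]
 [0.474 0.18  0.   ]]
```

View pics/t3.png

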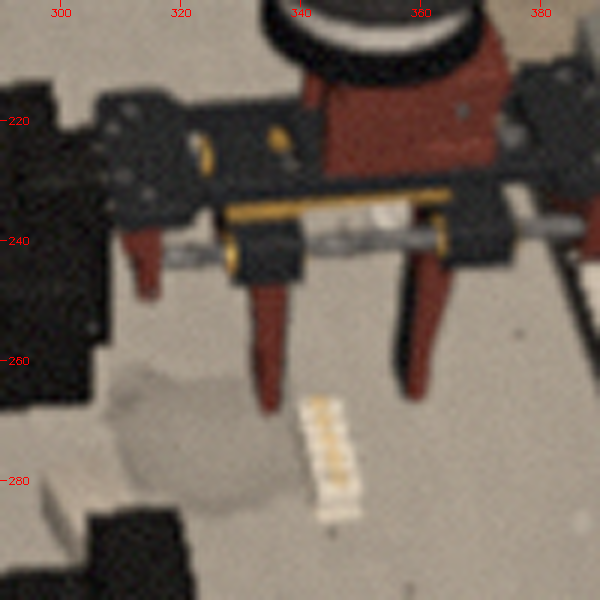

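arm_command --series '[{"delta_pos": [-0.002,0.025,-0.001],"twist": [0,0,0.003]},{"delta_pos": [-0.002,0.045,-0.001],"twist": [0,0,0.003]},{"delta_pos": [-0.002,0.045,-0.001],"twist": [0,0,0.003]}]'

```text
t: 21.25
eef_pos: [0.3822, 0.1743, 0.0279]
orientation: [[1.0, -0.001, -0.026], [0.026, -0.002, 1.0], [-0.001, -1.0, -0.002]]
force: [0.3, -0.1, 0.0]
opening: 0.0439
```

```bash
python3 plan.py .3825 .174 .027 1.4;  python3 - <<'E'
from h import *
c=cam("side");crop(c["frame"],310,230,380,300,8,"pics/t4.png")
E
```

```text
t 21.25 pos [0.3822 0.1743 0.0279] yaw 1.5 tilt [-0.001 -0.002 -1.   ] open 0.0439 F [ 0.3 -0.1  0. ] J [-10.  28. -28. 130.  28.  28. -58.]
delta [0.0003, 0.0009, -0.0003] twist [0.002, 0.002, -0.001] rows>= 0.0 0.0
```

View pics/t4.png

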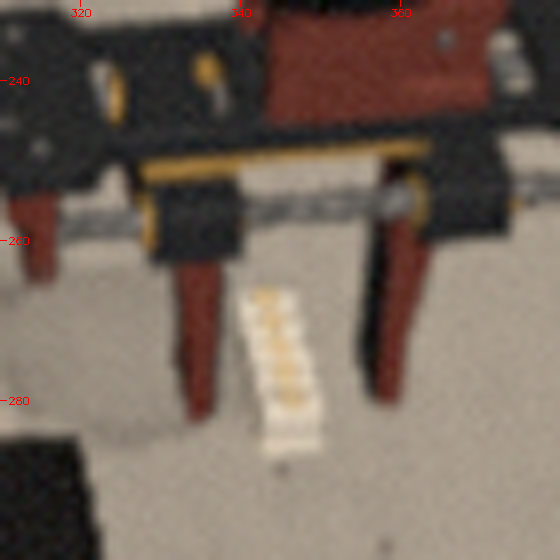

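arm_command --series '[{"delta_pos": [0,0.001,0],"twist": [0,0,0]},{"delta_pos": [0,0.001,0],"twist": [0,0,0]},{"delta_pos": [0,0.001,0],"twist": [0,0,0]},{"delta_pos": [0,0.001,0],"twist": [0,0,0]},{"delta_pos": [0,0.001,0],"twist": [0,0,0]}]' --grip 0

```text
t: 21.92
eef_pos: [0.383, 0.1746, 0.0279]
orientation: [[1.0, 0.001, -0.026], [0.026, -0.001, 1.0], [0.001, -1.0, -0.001]]
force: [-0.8, -1.1, 7.2]
opening: 0.0178
```

arm_command --series '[{"delta_pos": [0,-0.05,0],"twist": [0,0,0]},{"delta_pos": [0,-0.1,0],"twist": [0,0,0]},{"delta_pos": [0,-0.13,0],"twist": [0,0,0]},{"delta_pos": [0,-0.13,0],"twist": [0,0,0]}]'

```text
t: 22.42
eef_pos: [0.3843, 0.1753, 0.1598]
orientation: [[1.0, 0.005, -0.025], [0.025, 0.0, 1.0], [0.005, -1.0, 0.0]]
force: [-0.0, -0.3, -0.1]
opening: 0.0179
```

```bash
python3 plan.py .47 -.05 .16 0;  python3 - <<'E'
from h import *
c=cam("side");crop(c["frame"],290,150,400,290,5,"pics/t5.png")
c=cam("top");crop(c["frame"],170,220,240,290,8,"pics/t6.png")
E
```

```text
t 22.43 pos [0.3843 0.1753 0.1598] yaw 1.4 tilt [ 0.005  0.    -1.   ] open 0.0179 F [-0.  -0.3 -0.1] J [  1.  14. -38. 125.  12.  45. -43.]
delta [0.08, 0.0002, -0.2273] twist [-0.0, 0.025, 0.005] rows>= 3.9 0.1
```

View pics/t5.png

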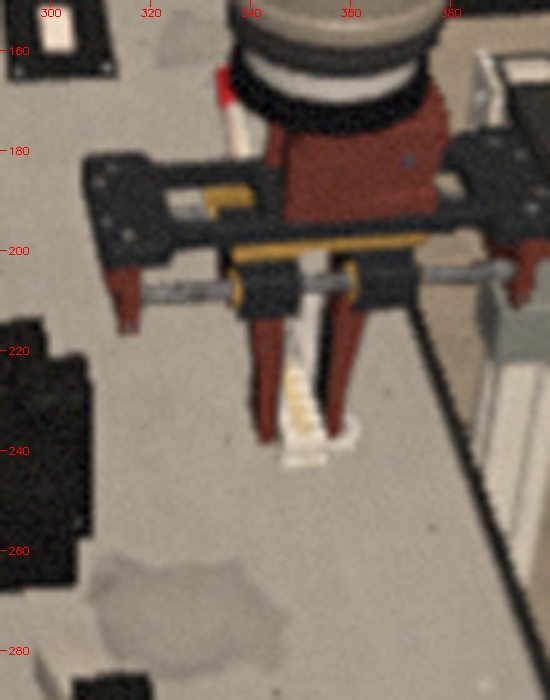

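View pics/t6.png

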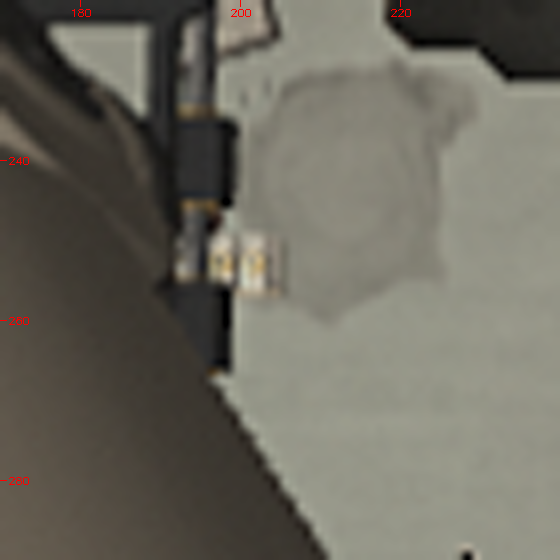

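arm_command --series '[{"delta_pos": [0.08,0,-0.227],"twist": [0,0.025,0.005]},{"delta_pos": [0.08,0,-0.227],"twist": [0,0.025,0.005]},{"delta_pos": [0.08,0,-0.227],"twist": [0,0.025,0.005]},{"delta_pos": [0.08,0,-0.227],"twist": [0,0.025,0.005]},{"delta_pos": [0.08,0,-0.227],"twist": [0,0.025,0.005]}]'

```text
t: 23.15
eef_pos: [0.4682, -0.0547, 0.1558]
orientation: [[1.0, -0.007, 0.007], [-0.007, -0.002, 1.0], [-0.007, -1.0, -0.002]]
force: [-0.9, 0.4, -0.1]
opening: 0.0178
```

```bash
python3 plan.py .4285 -.361 .12 -1.5;  python3 - <<'E'
from h import *
t=np.load("/tmp/t.npy",allow_pickle=True).item()
print(unproj(t,[(205.2,253)],.142).round(4))
E
```

```text
t 23.15 pos [ 0.4682 -0.0547  0.1558] yaw -0.4 tilt [-0.007 -0.002 -1.   ] open 0.0178 F [-0.9  0.4 -0.1] J [ 24.  18. -29. 119.  12.  46. -13.]
delta [-0.0374, 0.0367, -0.3064] twist [0.002, 0.019, -0.007] rows>= 5.0 0.1
[[0.3828 0.1443 0.142 ]]
```

arm_command --series '[{"delta_pos": [-0.037,0,-0.306],"twist": [0,0.019,0]},{"delta_pos": [-0.037,0,-0.306],"twist": [0,0.019,0]},{"delta_pos": [-0.037,0,-0.306],"twist": [0,0.019,0]},{"delta_pos": [-0.037,0.03,-0.306],"twist": [0,0.019,-0.007]},{"delta_pos": [-0.037,0.036,-0.306],"twist": [0,0.019,-0.007]}]'

```text
t: 23.78
eef_pos: [0.4292, -0.3559, 0.1209]
orientation: [[1.0, -0.001, 0.024], [-0.024, -0.001, 1.0], [-0.001, -1.0, -0.001]]
force: [1.1, -0.0, 0.5]
opening: 0.0178
```

```bash
python3 plan.py .4285 -.361 .07 -1.5
```

```text
t 23.77 pos [ 0.4292 -0.3559  0.1209] yaw -1.4 tilt [-0.001 -0.001 -1.   ] open 0.0178 F [ 1.1 -0.   0.5] J [ 49.  26. -20. 110.  13.  45.  21.]
delta [-0.0005, 0.0509, -0.005] twist [0.001, 0.002, -0.001] rows>= 0.8 0.0
```

arm_command --series '[{"delta_pos": [0,0.03,-0.005],"twist": [0,0,0]},{"delta_pos": [0,0.06,-0.005],"twist": [0,0,0]},{"delta_pos": [0,0.071,-0.005],"twist": [0,0,0]},{"delta_pos": [0,0.071,-0.005],"twist": [0,0,0]}]'

```text
t: 24.28
eef_pos: [0.4288, -0.3595, 0.0489]
orientation: [[1.0, -0.003, 0.023], [-0.023, 0.001, 1.0], [-0.003, -1.0, 0.001]]
force: [-0.0, 0.2, 0.9]
opening: 0.0174
```

```bash
python3 plan.py .4285 -.361 .035 -1.5;python3 - <<'E'
from h import *
c=cam("side");crop(c["frame"],270,110,350,180,9,"pics/t7.png")
c=cam("top");crop(c["frame"],360,215,430,285,8,"pics/t8.png")
E
```

```text
t 24.27 pos [ 0.4288 -0.3595  0.0489] yaw -1.3 tilt [-0.003  0.001 -1.   ] open 0.0174 F [-0.   0.2  0.9] J [ 48.  33. -18. 112.  16.  38.  18.]
delta [-0.0002, 0.0139, -0.0015] twist [-0.001, 0.004, -0.003] rows>= 0.2 0.0
```

View pics/t7.png

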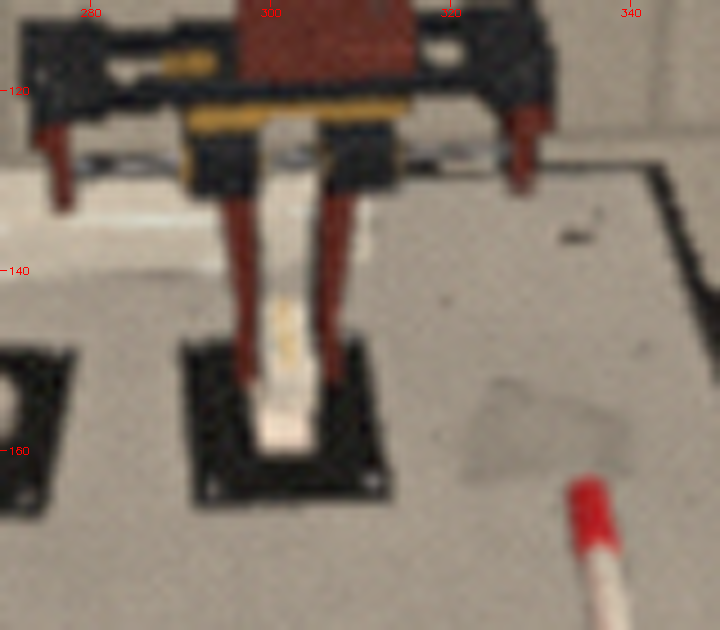

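View pics/t8.png

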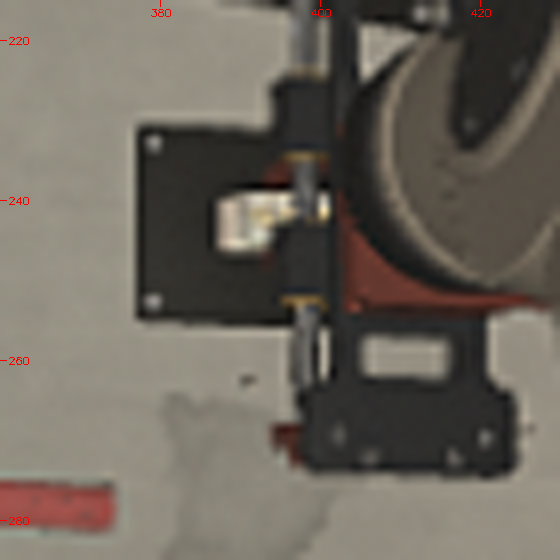

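Run:
```python
from h import *
t=np.load("/tmp/t.npy",allow_pickle=True).item()
print("pad outline end",unproj(t,[(387,243.5)],.006).round(4),"block end",unproj(t,[(387.1,243.5)],.021).round(4),unproj(t,[(387.1,243.5)],.038).round(4))
c=cam("top");crop(c["frame"],375,230,410,260,18,"pics/t9.png")
c=cam("side");crop(c["frame"],290,135,315,165,18,"pics/t10.png")
```

```text
pad outline end [[ 0.427  -0.3367  0.006 ]] block end [[ 0.4255 -0.3329  0.021 ]] [[ 0.4239 -0.3284  0.038 ]]
```

View pics/t9.png

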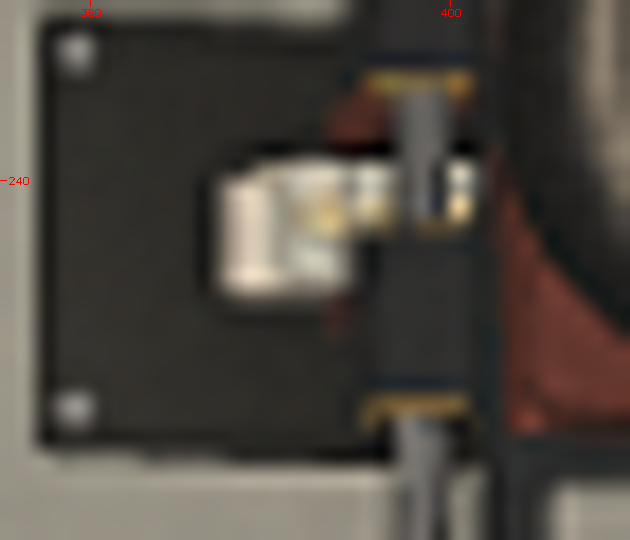

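View pics/t10.png

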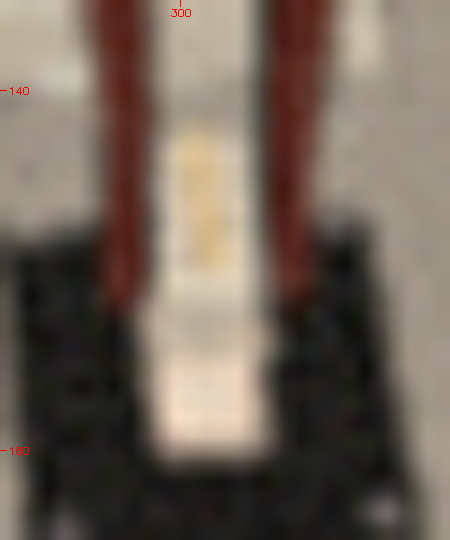

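Run:
```python
from h import *
t=np.load("/tmp/t.npy",allow_pickle=True).item()
s=np.load("/tmp/s.npy",allow_pickle=True).item()
print(unproj(s,[(301.5,154.5)],.0215).round(4),unproj(s,[(301.5,160.3)],.006).round(4),unproj(t,[(390.3,243.5)],.0375).round(4))
```

```text
[[ 0.4316 -0.3409  0.0215]] [[ 0.4325 -0.3316  0.006 ]] [[ 0.4241 -0.3374  0.0375]]
```

arm_command --series '[{"delta_pos": [0,0.006,0.004],"twist": [0,0,0]},{"delta_pos": [0,0.012,0.004],"twist": [0,0,0]},{"delta_pos": [0,0.012,0.004],"twist": [0,0,0]}]'

```text
t: 24.85
eef_pos: [0.4295, -0.3569, 0.0385]
orientation: [[1.0, -0.001, 0.024], [-0.024, -0.002, 1.0], [-0.001, -1.0, -0.002]]
force: [0.7, 0.5, -0.7]
opening: 0.0179
```

```bash
python3 plan.py .4285 -.3555 .035 -1.5;python3 - <<'E'
from h import *
c=cam("top");crop(c["frame"],375,230,410,260,18,"pics/t11.png")
c=cam("side");crop(c["frame"],290,140,315,170,18,"pics/t12.png")
E
```

```text
t 24.85 pos [ 0.4295 -0.3569  0.0385] yaw -1.4 tilt [-0.001 -0.002 -1.   ] open 0.0179 F [ 0.7  0.5 -0.7] J [ 47.  34. -18. 113.  17.  36.  17.]
delta [-0.001, 0.0035, 0.0013] twist [0.002, 0.003, -0.001] rows>= 0.1 0.0
```

View pics/t11.png

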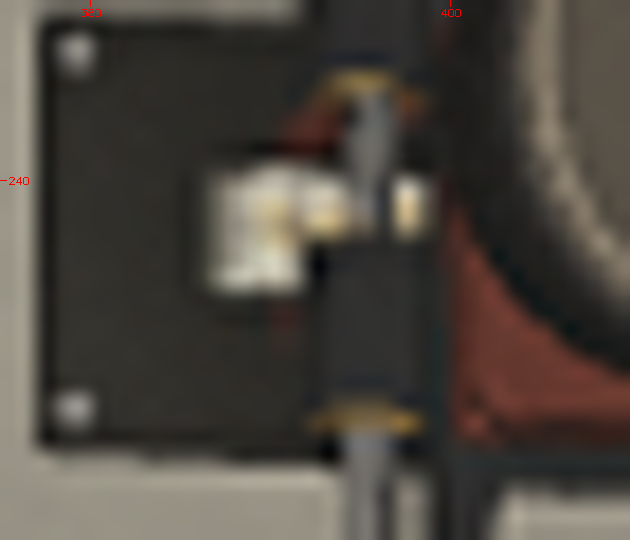

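View pics/t12.png

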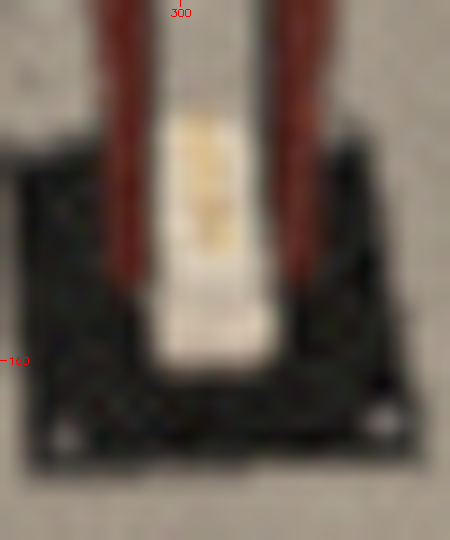

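arm_command --series '[{"delta_pos": [-0.001,0.002,0],"twist": [0,0,0]},{"delta_pos": [-0.001,0.0035,0],"twist": [0,0,0]},{"delta_pos": [-0.001,0.0035,0],"twist": [0,0,0]}]'

```text
t: 25.32
eef_pos: [0.4287, -0.3572, 0.0352]
orientation: [[1.0, -0.0, 0.024], [-0.024, -0.002, 1.0], [-0.0, -1.0, -0.002]]
force: [0.8, 0.5, -1.6]
opening: 0.0178
```

arm_command --series '[{"delta_pos": [0,0,0],"twist": [0,0,0]},{"delta_pos": [0,0,0],"twist": [0,0,0]},{"delta_pos": [0,0,0],"twist": [0,0,0]},{"delta_pos": [0,0,0],"twist": [0,0,0]}]' --grip 0.55

```text
t: 25.82
eef_pos: [0.4287, -0.3572, 0.0353]
orientation: [[1.0, -0.0, 0.024], [-0.024, -0.002, 1.0], [0.0, -1.0, -0.002]]
force: [-0.0, -0.3, -0.2]
opening: 0.0477
```

arm_command --series '[{"delta_pos": [0,-0.05,0],"twist": [0,0,0]},{"delta_pos": [0,-0.1,0],"twist": [0,0,0]},{"delta_pos": [0,-0.16,0],"twist": [0,0,0]},{"delta_pos": [0,-0.2,0],"twist": [0,0,0]},{"delta_pos": [0,-0.2,0],"twist": [0,0,0]}]'

```text
t: 26.45
eef_pos: [0.4304, -0.3578, 0.2389]
orientation: [[1.0, 0.005, 0.024], [-0.024, -0.007, 1.0], [0.005, -1.0, -0.006]]
force: [-0.9, 0.6, -1.4]
opening: 0.048
```

```bash
python3 plan.py .44 -.1 .25 -1.5;python3 - <<'E'
from h import *
c=cam("side");crop(c["frame"],280,130,330,170,14,"pics/t13.png")
E
```

```text
t 26.45 pos [ 0.4304 -0.3578  0.2389] yaw -1.4 tilt [ 0.005 -0.007 -1.   ] open 0.048 F [-0.9  0.6 -1.4] J [ 52.  18. -23. 105.   8.  58.  24.]
delta [0.0034, -0.0128, 0.2579] twist [0.006, 0.002, 0.005] rows>= 4.1 0.0
```

View pics/t13.png

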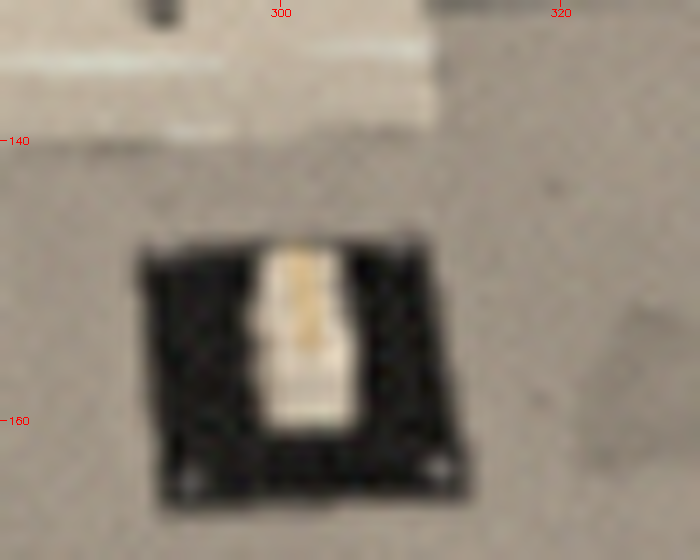

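arm_command --series '[{"delta_pos": [-0.13,0,-0.245],"twist": [0,0,0]},{"delta_pos": [-0.13,0,-0.245],"twist": [0,0,0]},{"delta_pos": [-0.13,0,-0.245],"twist": [0,0,0]},{"delta_pos": [-0.13,0,-0.245],"twist": [0,0,0]},{"delta_pos": [-0.13,0,-0.245],"twist": [0,0,0]}]' --grip 1

```text
t: 27.12
eef_pos: [0.2889, -0.6015, 0.2345]
orientation: [[1.0, -0.001, 0.029], [-0.029, -0.002, 1.0], [-0.001, -1.0, -0.002]]
force: [0.9, 0.9, 0.1]
opening: 0.0876
```

Run:
```python
from h import *
c=cam("top");np.save("/tmp/t.npy",c,allow_pickle=True);a=c["frame"];crop(a,320,145,420,265,6,"pics/f1.png");crop(a,130,250,190,300,12,"pics/f2.png");print(r.state()["eef_pos"])
c=cam("side");np.save("/tmp/s.npy",c,allow_pickle=True);crop(c["frame"],210,130,320,210,7,"pics/f3.png");crop(c["frame"],350,295,420,365,9,"pics/f4.png")
```

```text
[ 0.28716154 -0.60364934  0.23430764]
```

View pics/f1.png

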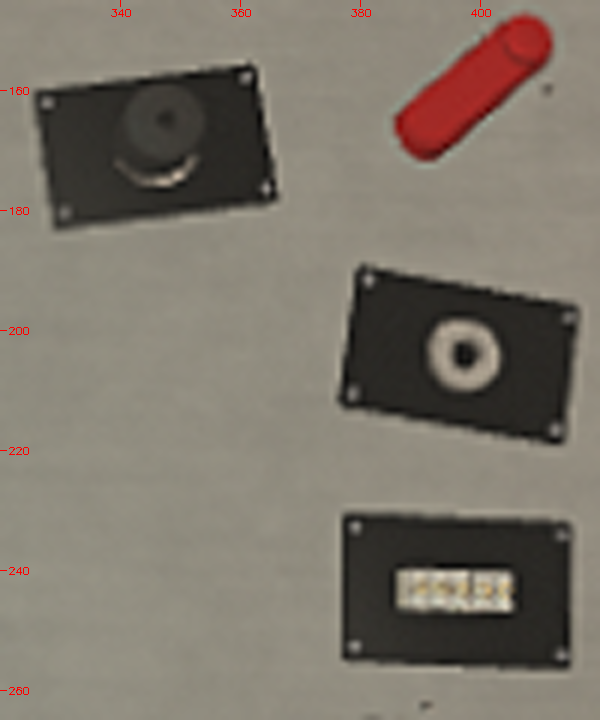

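View pics/f2.png

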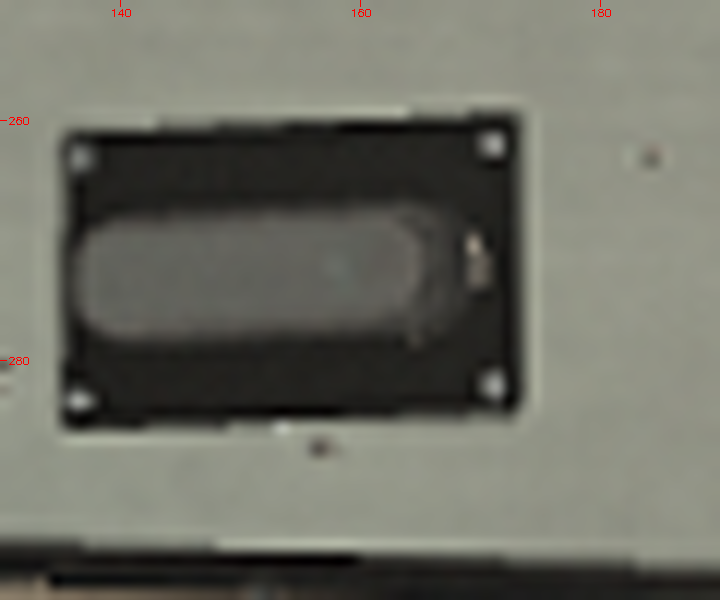

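View pics/f3.png

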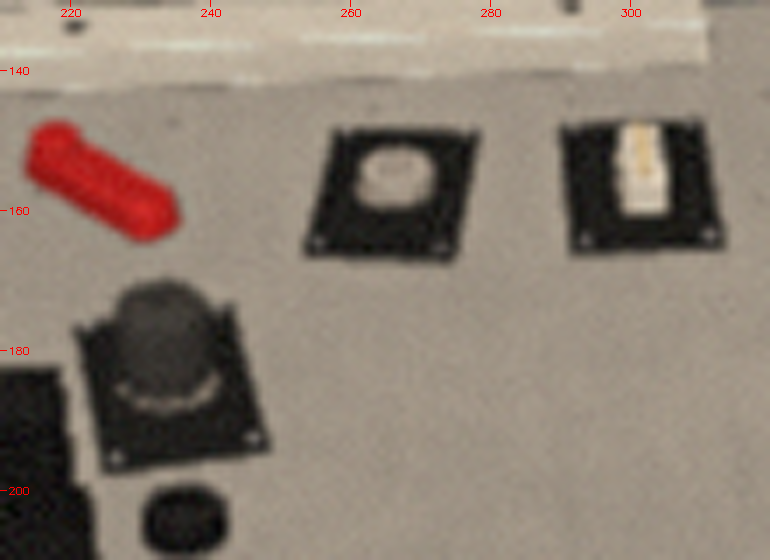

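Run:
```python
from h import *
t=np.load("/tmp/t.npy",allow_pickle=True).item()
f=lambda a,b:(130+a/12,250+b/12); g=lambda a,b:(320+a/6,145+b/6)
print("clip left top",unproj(t,[f(75,278)],.024).round(4),"boss right",unproj(t,[f(424,265)],.030).round(4),"head tip base",unproj(t,[f(468,262)],.007),"white tip",unproj(t,[f(490,262)],.006))
print("pad scr mean",unproj(t,[f(80,158),f(492,144),f(492,386),f(80,401)],.006).mean(0))
print("term",unproj(t,[g(397,590),g(515,590)],.023).round(4),"mean",unproj(t,[g(397,590),g(515,590)],.023).mean(0).round(4))
print("bar pad scr",unproj(t,[g(355,526),g(562,535),g(562,654),g(354,646)],.006).mean(0).round(4))
print("roller",unproj(t,[g(165,121)],.048).round(4),"pad",unproj(t,[g(46,101),g(246,76),g(266,188),g(65,213)],.006).mean(0).round(4))
print("bearing",unproj(t,[g(463,354)],.016).round(4),"pad",unproj(t,[g(368,279),g(570,316),g(556,430),g(352,394)],.006).mean(0).round(4))
```

```text
clip left top [[0.3295 0.3573 0.024 ]] boss right [[0.335  0.2736 0.03  ]] head tip base [[0.33630227 0.27001561 0.007     ]] white tip [[0.3364729  0.26509612 0.006     ]]
pad scr mean [0.33261715 0.31372489 0.006     ]
term [[ 0.4258 -0.3298  0.023 ]
 [ 0.4265 -0.3852  0.023 ]] mean [ 0.4261 -0.3575  0.023 ]
bar pad scr [ 0.4277 -0.3637  0.006 ]
roller [[ 0.6394 -0.2208  0.048 ]] pad [ 0.6403 -0.2234  0.006 ]
bearing [[ 0.5382 -0.3663  0.016 ]] pad [ 0.54   -0.3687  0.006 ]
```

View pics/f4.png

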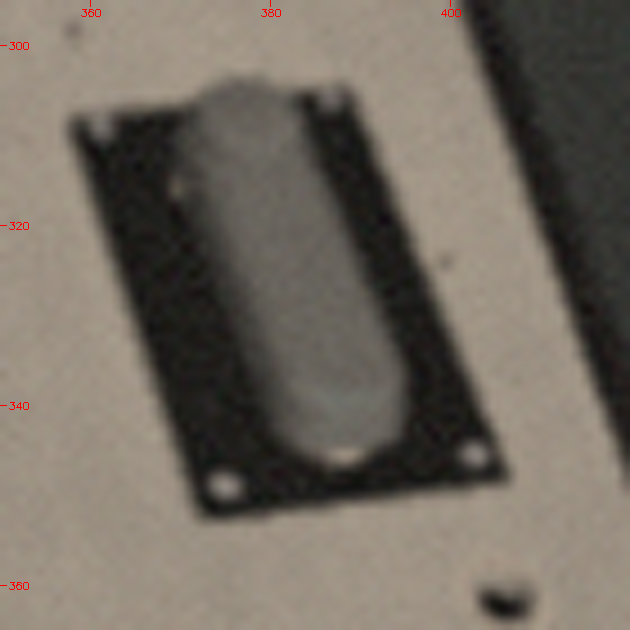

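Run:
```python
from workcell import r
print(r.state()["t"]); print(r.sign_off())
```

```text
27.225
the job is handed in; nothing more can be done
None
```

All four parts are on their pads with the gripper open and clear, and I handed the job in at about 27 s of the 106 s allowed. The sign-off gives no verdict.

I took last pictures from both cameras before handing in. The offsets below are between each part's centre and its outline's centre (limit 10 mm):

| Part | Offset from the outline | What the pictures show |
|---|---|---|
| Bearing | about 3 mm | lies flat on the ring |
| Roller | about 3 mm | stands on its end; a thin crescent of the white disc shows in both views |
| Clip | about 2 mm | lies along its outline with the boss over the circle; thin slivers of white show at both ends |
| Terminal block | top view 4–6 mm, side view about 0 mm | lies along its bar |

- **Cameras disagree on the terminal block:** the top view puts it toward +y and the side view puts it flush. Both readings are within 10 mm, so I left it alone.
- **Forces:** the highest force I read was about 7 N, when the gripper closed on the terminal block.

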